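Clamp a table leg in the V-blocks

TASK

Take the longer of the two round table legs out of the stand and put it down in the sloping rest, lower end against the toe stop, letting go of it there. Then take it again across its length, lay it level in the pair of V-blocks so that it lies fully down in both notches and sticks out about equally at both ends, let go, and swing the steel clamp strap over until it rests on the leg. Do not drop the leg, and leave the shorter leg and everything else on the bench where they are.

Things in the scene. Friction and masses are not known exactly. Their poses are not given: they have to be found in the camera images.
- leg: the longer round table leg: a plain light-wood cylinder, 36 mm in diameter and 190 mm long, 90 to 180 g. Origin at its middle, z along its axis. At the start it stands upright in one of the two holes of the stand, its lower end 15 mm above the bench (top at 205 mm).
- short_leg: the shorter leg, same wood and diameter (36 mm) but only 130 mm long, origin at its middle, z along its axis; it stands in the other hole (top at 145 mm). Leave it there.
- stand: dark wooden drying stand, 90 x 170 x 40 mm, fixed. Origin at the centre of its underside. Two upright 39 mm holes, 25 mm deep, at 40 mm either side of its centre along its y axis. Which hole holds the longer leg varies.
- cradle: the sloping rest, fixed: two wooden blocks with 90-degree V-notches in line on a 45-degree board. y runs up the slope along the notches, z out of them square to the slope, x is horizontal; origin on the line of the notch bottoms. The blocks, 24 mm long and 68 mm wide, lie at y = -87 to -63 and 21 to 45 mm; cheeks up to z = 21 mm. Board face between them at z = -16 mm.
- cradle_seat (a point): where the middle of a leg lying home in the sloping rest belongs: (0, 0, 25.5 mm) in cradle, about 123 mm above the bench. The leg's lower end then meets a wooden toe stop at y = -95 mm of cradle and its upper 50 mm stick out freely beyond the upper block.
- vblocks: two wooden V-blocks in line on a 110 x 170 x 10 mm plywood base, fixed. Origin under the base, midway between the blocks; z up, y along the notches (level), x across them. Blocks, 24 mm long and 68 mm wide, at y = -74 to -50 and 50 to 74 mm; 90-degree notches, bottom 26 mm and cheek tops 47 mm above the bench. Between the blocks 100 mm is free over the base.
- vblocks_seat (a point): where the middle of the leg belongs in the V-blocks: midway between the blocks, at x = 0 of vblocks, 51.5 mm above the bench.
- strap (a joint): steel clamp strap's angle, rad: 0 = level, on a leg that is home in the V-blocks; 1.57 = upright; larger = leaning away from the notches; range -0.25 (empty blocks) to 2.3. Starts at 1.4 to 2.0. The hinge is stiff (0.042 N m): it holds the strap at about 1.0 to 2.1; nearer level it sinks onto the leg by its own weight.
- strap_hinge (a point): the strap's hinge axis, parallel to the y axis of vblocks, at x = +42 mm, y = +62 mm of vblocks (over the +y block, on its +x side), 72.5 mm above the bench.
- strap_tip (a point): free end of the strap, 95 mm from the hinge, in the middle of its thickness and width. The strap is a flat steel bar, 24 mm wide (along y of vblocks) and 6 mm thick; it swings from the +x side over towards -x of vblocks.
- glue: white glue bottle, 64 mm in diameter, 150 mm tall, origin under its centre; a bystander, to be left alone.
- mug: white mug, 78 mm in diameter, 90 mm tall, origin under its centre; a bystander, to be left alone.
- hoop: bent-veneer hoop, 90 mm in diameter, 50 mm high, origin under its centre; a bystander, to be left alone.
- offcut: light wooden offcut, 60 x 110 x 45 mm, origin under its centre; a bystander, to be left alone.
- chisel: wood chisel, 200 mm long, lying along its x axis, 29 mm thick; origin near its middle; a bystander, to be left alone.
- sandblock: cork sanding block, 110 x 60 x 35 mm, origin under its centre; a bystander, to be left alone.
- mallet: wooden mallet, about 260 mm long, 26 mm thick, lying along its x axis, head at +x; a bystander, to be left alone.

How it is judged:
On the way, in this order (a step that is already met when the one before it is completed fails the run):
1. the longer leg lies in the sloping rest, against the toe stop, let go (x of leg in the frame of cradle between -0.006 and 0.006 m and z of leg in the frame of cradle between 0.01946 and 0.03046 m and y of leg in the frame of cradle between -0.012 and 0.012 m and angle between the z axis of leg and the y axis of cradle, either way round below 0.08 rad and contact force between the fingers and leg below 0.05 N and linear speed of leg below 0.03 m/s), for 0.2 s.
2. the leg lies home in both V-blocks, let go, with the strap still up (x of leg in the frame of vblocks between -0.004 and 0.004 m and z of leg in the frame of vblocks between 0.04746 and 0.05546 m and y of leg in the frame of vblocks between -0.015 and 0.015 m and angle between the z axis of leg and the y axis of vblocks, either way round below 0.06 rad and contact force between the fingers and leg below 0.05 N and linear speed of leg below 0.02 m/s and value of joint strap above 0.5 rad), for 0.2 s.
At the end, for the whole second after the job is handed in: The longer leg is released and at rest in both V-notches: axis within 4 mm across and in height, 0.06 rad of their line, middle within 15 mm of midway. The strap lies on it (joint within 0.07 rad of 0, over 0.15 N), released. The shorter leg is in its hole, moved under 15 mm (x of leg in the frame of vblocks between -0.004 and 0.004 m and z of leg in the frame of vblocks between 0.04746 and 0.05546 m and y of leg in the frame of vblocks between -0.015 and 0.015 m and angle between the z axis of leg and the y axis of vblocks, either way round below 0.06 rad and contact force between the fingers and leg below 0.05 N and linear speed of leg below 0.02 m/s and value of joint strap between -0.07 and 0.07 rad and contact force between strap and leg above 0.15 N and contact force between the fingers and strap below 0.05 N and distance between short_leg and stand below 0.095 m and distance of short_leg from where it was at the start of the episode below 0.015 m); the robot touches nothing.
It fails at once if the leg is dropped, knocked over or rolls away (faster than 0.6 m/s while not held) (linear speed of leg above 0.6 m/s and contact force between the fingers and leg below 0.01 N).
It fails at once if the shorter leg is moved by more than 15 mm (distance of short_leg from where it was at the start of the episode above 0.015 m).
It fails at once if a bystander (glue bottle, mug, hoop, offcut, chisel, cork block, mallet) is moved by more than 30 mm (distance of any of glue, mug, hoop, offcut, chisel, sandblock, mallet from where it was at the start of the episode above 0.03 m).
It also fails if it takes over 72 s, if anything falls off the work surface, if the arm or the gripper's body presses on something with over 40 N, if the wrist force passes 120 N, or if a joint passes its speed limit or range.

ROBOT

A 7-joint arm with a two-finger parallel gripper is mounted at the origin on the work surface. World frame = base frame: x ahead of the robot, y to its left, z up, the work surface at z = 0. Lengths are in m, angles in rad, forces in N, time in s.
With the tool pointing down it reaches from about 0.4 to 0.85 m from the base axis. Payload 4.4 kg.
Tool frame: the origin (TCP) lies on the mounting face of the last link; the fingertips stand ahead of it and the grasp point (between the pads) lies 180 mm ahead of it (tip_extent is the z of the fingertips in the tool frame, in m); z points along the fingers, y is the direction in which the jaws open and shut (so a half turn about z gives the same grasp; the last joint's range is limited). The gripper opens to 94 mm and grips with 3 to 60 N. Pads are 16 mm wide; open, the fingers measure 119 mm over their backs; the gripper's body (75 mm by 177 mm) begins 78 mm behind the grasp point.
Start: joints at [-1.217, 0.628, 0.038, 1.517, -0.027, 0.996, -0.02], TCP at [0.265, 0.594, 0.405] pointing down, gripper open.
Joint ranges: [-3.06, 3.06], [-0.37, 2.12], [-1.25, 1.32], [0.18, 2.47], [-1.1, 4.24], [0.23, 1.98], [-2.94, 2.94]. Speed limits (rad/s): [2.57, 2.57, 3.14, 3.14, 3.14, 3.14, 3.14].

INTERFACE

Orientations are given as a unit quaternion [x, y, z, w].
In Python, from rig import state, snapshot, camera_params, hand_in, tip_extent gives the robot as it stands.
- The arm moves only by the shell command python3 -m crank 'ROWS' [FORCE]. ROWS is JSON, a list of rows, each a list of 7 numbers: the opening, from -1 (shut) to 1 (fully open), then the shift along the tool's x, y, z in cm, then the turn, a rotation vector about the tool's x, y, z in degrees. A call has exactly 10 rows; each row shifts and turns the commanded pose from where the row before left it, along the tool's axes as they then stand; what a row does not reach is not made up. A row lasts 1/12 s, in which the tool goes at most 41.7 mm and 7.16 degrees, less where a joint would pass 70% of its speed; a pose out of reach is approached as far as the arm can. A call with a gripper value outside its range is refused whole. The fingers move at their own pace and stop on an object; FORCE is the grip in N (left out, the last holds). Time passes only in rows, so rows that do not move let the fingers close, or fill a call up. It gives the time, the measured TCP pose, the force and the opening at its end, in the units of the state.
- state(): the state, without advancing time (a new reading comes with each control period).
- snapshot(name): name is "side" or "top" or "wrist"; returns the picture (400x640x3 uint8, blue, green, red); there is no depth.
- camera_params(name): a dict with "mtx" (3x3 intrinsics, pixels), "k1" (the pictures are not rectified: a ray, as slopes to the right and down, at radius r is drawn at 1 + k1 r^2 times it, then the intrinsics apply), "cam_to_world" (4x4, takes a point from camera to world coordinates). Camera axes: x right, y up, looking along -z (the intrinsics and any distortion apply to the point x, -y, -z); pixel columns grow to the right and rows downward; lengths in m; the calibration is good to about 2 mm. A picture is of the moment at which its call begins: read the wrist's pose just before it. camera_params takes no time and is no camera call; for the wrist camera it gives the pose at the moment of the call.
- hand_in(): hands the job in, once; it reports no verdict.
The state is a dict: "time": time; "joint_pos": joint angles; "qd": joint speeds; "effort": joint torques, N m; "tcp_pos": TCP position; "eef_rot": TCP orientation; "contact_force": force on the tool from outside, world axes, zero at the start; "wrist_torque": the same for the moment, N m; "opening": finger opening in m.
Only numpy, scipy, OpenCV 4.12 (cv2) and the standard library are available. Lean on these libraries where they do the work, as an engineer would, in place of code of your own. Each camera call takes 0.05 s, during which the arm holds its last target.

## Working session

There is one attempt and no reset: what is moved stays moved. The work goes in short steps, Python scripts to look and compute and a shell command to move; the robot and the scene stay as the last step left them, time stands still between calls to the robot, and variables do not carry over. Pictures are saved under pics/ and viewed, and the job is handed in when it is done.

```bash
ls; mkdir -p pics; python3 - <<'E'
from rig import *
import cv2,numpy as np
print(state()); print(tip_extent)
for n in ["side","top","wrist"]:
    p=camera_params(n); print(n,p)
    cv2.imwrite(f"pics/{n}0.png",snapshot(n))
E
```

```text
pics
{'time': 0.0, 'joint_pos': array([-1.21675253,  0.62930947,  0.03844555,  1.51835342, -0.02697891,
        0.9962892 , -0.0200103 ]), 'qd': array([ 0.00032888, -0.00046802,  0.00033738,  0.00043757,  0.00153971,
        0.00250522,  0.0007393 ]), 'effort': array([ 5.12387869e-04, -5.49746704e+01,  1.14384759e+00, -1.86637902e+01,
       -5.20701078e-02,  2.35410867e-02,  1.65795832e-04]), 'tcp_pos': array([0.26480693, 0.59329525, 0.40378228]), 'eef_rot': array([ 2.08384111e-01,  9.78046632e-01, -9.04592458e-04, -1.71334492e-04]), 'contact_force': array([-0.86322425, -0.41366361, -0.04399629]), 'wrist_torque': array([-0.02613431,  0.02650636, -0.003056  ]), 'opening': 0.09387525437523161}
0.1992
side {'mtx': array([[379.52429614,   0.        , 317.13296205],
       [  0.        , 379.52429614, 191.56952458],
       [  0.        ,   0.        ,   1.        ]]), 'k1': 0.008032585645537082, 'cam_to_world': array([[ 0.9298973 ,  0.26991102, -0.24987807,  0.31906543],
       [-0.36781753,  0.68028699, -0.63397151, -0.55143657],
       [-0.0011271 ,  0.68143793,  0.73187504,  0.7519315
[... 281 characters left out ...]
y([[-0.00587   ,  0.99746824, -0.07087071,  0.47729826],
       [-0.99990655, -0.00672984, -0.01189988,  0.02599814],
       [-0.01234671,  0.07079424,  0.99741453,  1.17537987],
       [ 0.        ,  0.        ,  0.        ,  1.        ]])}
wrist {'mtx': array([[316.44269209,   0.        , 318.52039824],
       [  0.        , 316.44269209, 197.13918193],
       [  0.        ,   0.        ,   1.        ]]), 'k1': -0.02820613883673444, 'cam_to_world': array([[ 0.40782528, -0.88275404, -0.23328919,  0.19739179],
       [ 0.91305795,  0.39374813,  0.10624305,  0.62285654],
       [-0.0019293 , -0.25633515,  0.96658604,  0.38427342],
       [ 0.        ,  0.        ,  0.        ,  1.        ]])}
```

View pics/side0.png

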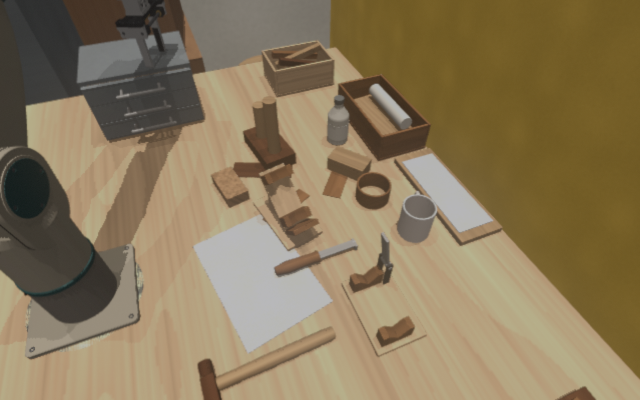

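View pics/top0.png

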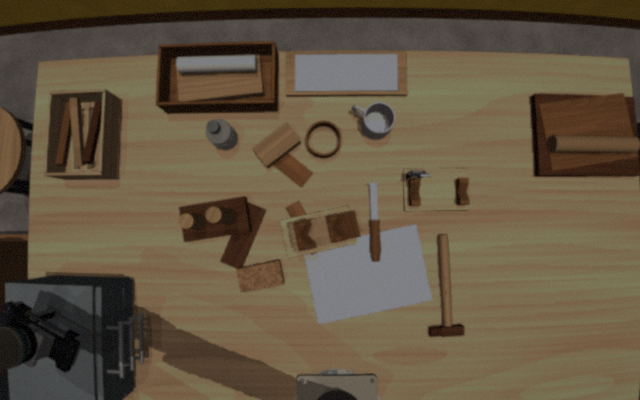

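View pics/wrist0.png

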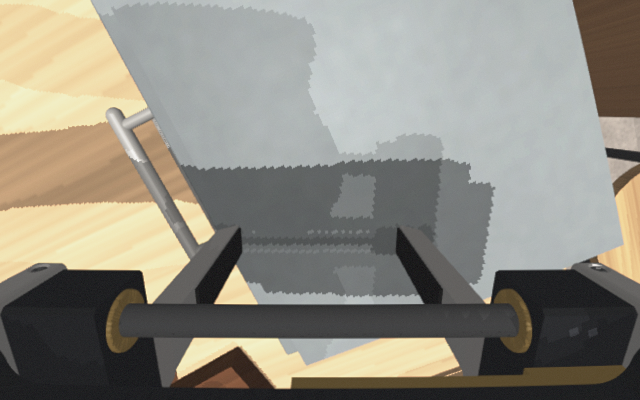

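The side view shows the stand at about (268,140), the cradle at (288,212) and the V-blocks at (382,308). In the top view the stand is at (214,220), the cradle at (322,230) and the V-blocks at (436,189). I'll enlarge these areas.

```bash
cat > h.py <<'E'
import cv2,numpy as np
from rig import *
def crop(n_in,x0,y0,x1,y1,s,out):
    im=cv2.imread(n_in)[y0:y1,x0:x1]
    im=cv2.resize(im,None,fx=s,fy=s,interpolation=cv2.INTER_CUBIC)
    im=cv2.convertScaleAbs(im,alpha=1.4,beta=15)
    for x in range((x0+9)//10*10,x1,10):
        X=int((x-x0)*s); cv2.line(im,(X,0),(X,6 if x%50 else 14),(0,0,255),1)
        if x%20==0: cv2.putText(im,str(x),(X,24),0,.35,(0,0,255),1)
    for y in range((y0+9)//10*10,y1,10):
        Y=int((y-y0)*s); cv2.line(im,(0,Y),(6 if y%50 else 14,Y),(0,0,255),1)
        if y%20==0: cv2.putText(im,str(y),(10,Y+4),0,.35,(0,0,255),1)
    cv2.imwrite(out,im)
def ray(p,px):
    K=p['mtx'];k=p['k1'];M=p['cam_to_world']
    d=np.array([(px[0]-K[0,2])/K[0,0],(px[1]-K[1,2])/K[1,1]])
    u=d.copy()
    for _ in range(20): u=d/(1+k*(u@u))
    v=M[:3,:3]@np.array([u[0],-u[1],-1]); return M[:3,3],v/np.linalg.norm(v)
def onz(p,px,z):
    o,v=ray(p,px); return o+v*(z-o[2])/v[2]
def tri(*prs):
    A=np.zeros((3,3));b=np.zeros(3)
    rs=[ray(*x) for x in prs]
    for o,v in rs:
        P=np.eye(3)-np.outer(v,v);A+=P;b+=P@o
    X=np.linalg.solve(A,b)
    return X,[np.linalg.norm((np.eye(3)-np.outer(v,v))@(X-o)) for o,v in rs]
def proj(p,X):
    M=p['cam_to_world'];c=M[:3,:3].T@(np.asarray(X,float)-M[:3,3])
    u=np.array([c[0],-c[1]])/-c[2];u=u*(1+p['k1']*(u@u))
    return p['mtx'][:2,:2]@u+p['mtx'][:2,2]
E
python3 - <<'E'
from h import *
crop('pics/side0.png',210,80,340,250,4.5*0.78,'pics/s1.png')
crop('pics/side0.png',330,220,440,360,4.2,'pics/s2.png')
crop('pics/top0.png',170,180,380,300,3.8,'pics/t1.png')
crop('pics/top0.png',390,150,490,230,7,'pics/t2.png')
E
```

```text
(no output)
```

View pics/s1.png

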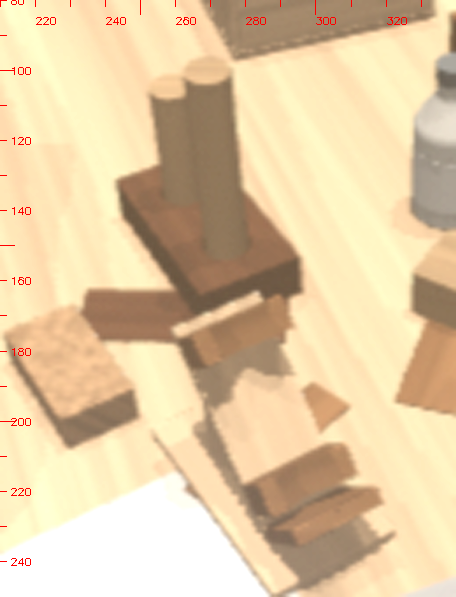

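View pics/s2.png

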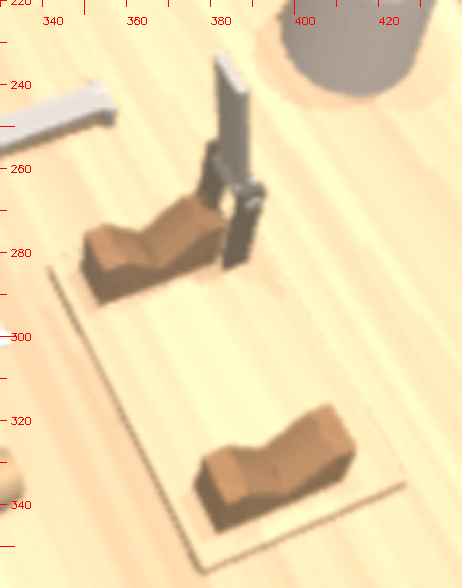

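View pics/t1.png

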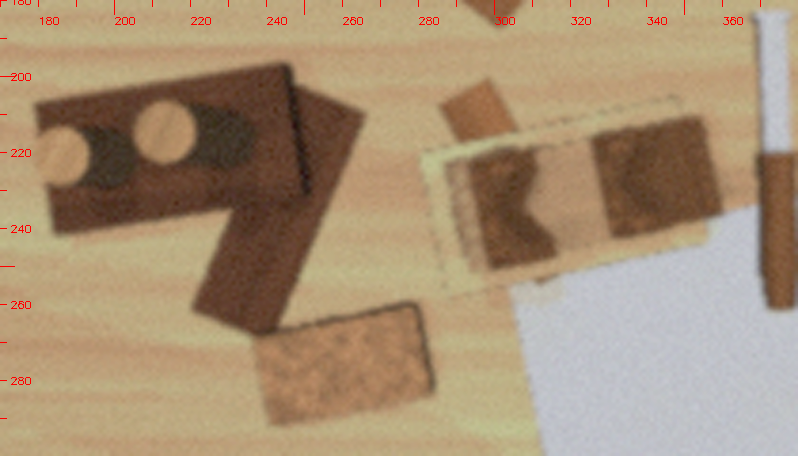

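View pics/t2.png

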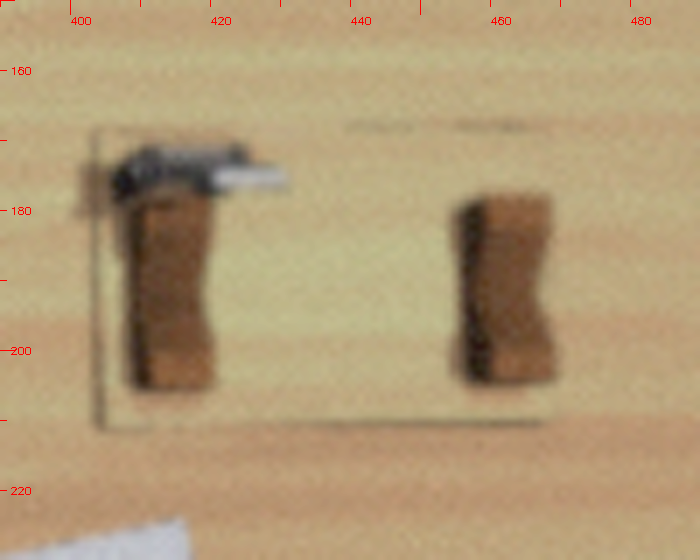

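```bash
python3 - <<'E'
from h import *
crop('pics/side0.png',240,155,330,260,5.7,'pics/s3.png')
crop('pics/top0.png',270,190,370,270,7,'pics/t3.png')
ps,pt=camera_params('side'),camera_params('top')
print(tri((ps,(269.3,100)),(pt,(213.4,214.7))))
print(tri((ps,(258.1,104.8)),(pt,(186,220.8))))
E
```

```text
(array([0.50891645, 0.26749155, 0.20198532]), [np.float64(0.001975863837642347), np.float64(0.001975863837642267)])
(array([0.49568701, 0.34742771, 0.14050381]), [np.float64(0.0006767938719743705), np.float64(0.0006767938719743065)])
```

View pics/s3.png

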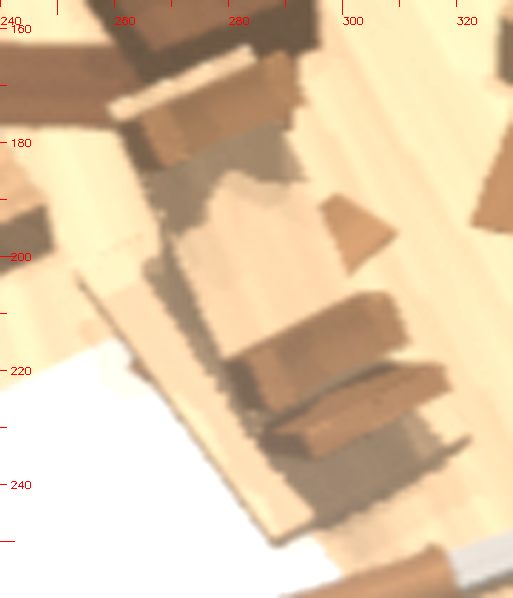

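View pics/t3.png

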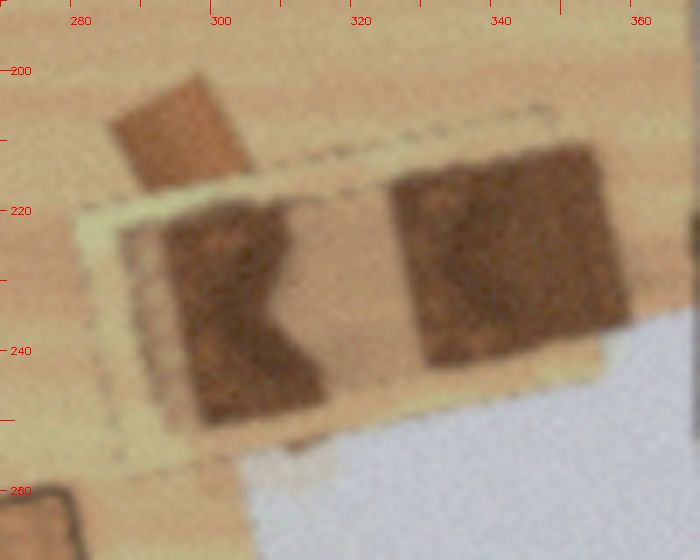

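Triangulation puts the longer leg at about (0.509, 0.267) with its top at 0.202. The shorter one is at (0.496, 0.347) with its top at 0.141. Next I'll fit the cradle and V-block poses.

```bash
cat > fit.py <<'E'
from h import *
from scipy.optimize import least_squares
ps,pt=camera_params('side'),camera_params('top')
s=np.sqrt(.5)
def T(q,cr):
    x,y,z,a=q; Rz=np.array([[np.cos(a),-np.sin(a),0],[np.sin(a),np.cos(a),0],[0,0,1]])
    if cr: Rz=Rz@np.array([[1,0,0],[0,s,-s],[0,s,s]])
    M=np.eye(4);M[:3,:3]=Rz;M[:3,3]=[x,y,z];return M
def fit(obs,q0,cr,fixz):
    def f(q):
        q4=[q[0],q[1],fixz,q[2]] if fixz is not None else q
        M=T(q4,cr)
        return np.concatenate([proj(p,(M@np.r_[np.array(m)/1e3,1])[:3])-u for p,m,u in obs])
    r=least_squares(f,q0,loss='soft_l1'); return r.x,np.round(f(r.x).reshape(-1,2),1)
E
python3 - <<'E'
from fit import *
c=lambda u,v,S,ox,oy:(ox+u/S,oy+v/S)
t2=lambda u,v:c(u,v,7,390,150); t3=lambda u,v:c(u,v,7,270,190)
vb=[(pt,(34,50,47),t2(212,198)),(pt,(-34,50,47),t2(213,390)),(pt,(34,74,47),t2(140,200)),(pt,(-34,74,47),t2(145,390)),
(pt,(34,-50,47),t2(485,195)),(pt,(34,-74,47),t2(553,195)),(pt,(-34,-50,47),t2(490,383)),(pt,(-34,-74,47),t2(557,380)),(pt,(55,85,10),t2(97,130)),(pt,(-55,85,10),t2(100,430))]
s2=lambda u,v:c(u,v,4.2,330,220)
vs=[(ps,(-34,50,47),s2(120,268)),(ps,(34,-74,47),s2(354,445)),(ps,(-55,-85,10),s2(201,572)),(ps,(55,-85,10),s2(405,485)),(ps,(-34,-74,47),s2(228,500)),(ps,(-34,-50,47),s2(204,460))]
for o,z in ((vb,0),(vb+vs,0)):
    print(fit(o,[.55,-.22,0],0,z))
print(fit(vb+vs,[.55,-.22,0,0],0,None)[0])
cr=[(pt,(34,45,-16),t3(163,230)),(pt,(-34,45,-16),t3(205,427)),(pt,(34,21,21),t3(288,203)),(pt,(-34,21,21),t3(327,398)),(pt,(34,-63,-16),t3(388,185)),(pt,(-34,-63,-16),t3(432,367)),(pt,(0,21,0),t3(271,315))]
q,e=fit(cr,[.47,.05,0],1,.105);print(q,e)
M=T([q[0],q[1],.105,q[2]],1)
im=cv2.resize(cv2.imread('pics/side0.png')[155:260,240:330],None,fx=5.7,fy=5.7)
for y in(45,21,-63,-87):
  P=[(34,y,-16),(34,y,21),(21,y,21),(0,y,0),(-21,y,21),(-34,y,21),(-34,y,-16)]
  pp=np.array([(proj(ps,(M@np.r_[np.array(m)/1e3,1])[:3])-[240,155])*5.7 for m in P]).astype(int)
  cv2.polylines(im,[pp],False,(0,255,0) if y in(45,-63) else (255,0,0),1)
cv2.imwrite('pics/ov.png',im)
E
```

```text
(array([ 0.56656671, -0.26089449, -0.00428371]), array([[-0.2, -0.5],
       [ 0.1, -0.7],
       [ 0.6, -0.8],
       [ 0.3, -0.7],
       [ 0.1, -0.1],
       [-0.3, -0.1],
       [ 0. ,  0.1],
       [-0.2,  0.5],
       [-0.3,  2.7],
       [-0.1,  2.5]]))
(array([ 0.5692283 , -0.26154521,  0.00958811]), array([[-0.1, -1.3],
       [ 0.6, -1.5],
       [ 0.6, -1.4],
       [ 0.7, -1.4],
       [ 0.1, -1.4],
       [-0.3, -1.5],
       [ 0.4, -1.2],
       [ 0.2, -1. ],
       [-0.4,  2.2],
       [ 0.4,  1.9],
       [-4.5,  0.2],
       [ 0.6,  0.2],
       [-3.9,  0.6],
       [-2.9, -0.3],
       [-0.9,  0.5],
       [-1.4, -1.7]]))
[ 5.69287621e-01 -2.61542801e-01 -1.93506831e-04  9.63120490e-03]
[0.46627904 0.05167263 0.21524564] [[-0.2 -0.3]
 [ 0.2  0.5]
 [ 0.  -0.6]
 [ 1.   0.7]
 [-0.  -0.2]
 [-0.3  0.7]
 [-0.4 -0.7]]
```

View pics/ov.png

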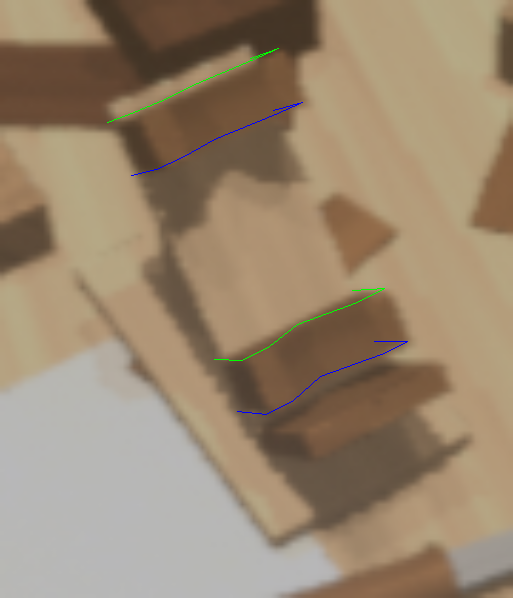

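```bash
python3 - <<'E'
from h import *
crop('pics/side0.png',330,225,440,360,5.9/1.34,'pics/x.png')
crop('pics/side0.png',345,260,425,350,6.6,'pics/s4.png')
E
```

```text
(no output)
```

View pics/s4.png

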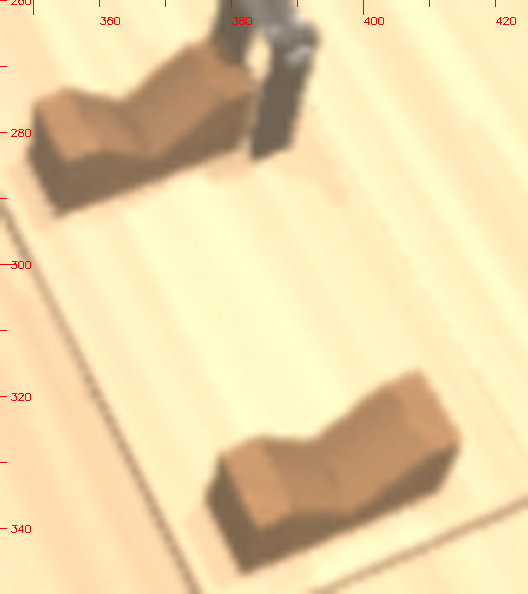

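```bash
python3 - <<'E'
from fit import *
c=lambda u,v,S,ox,oy:(ox+u/S,oy+v/S)
t2=lambda u,v:c(u,v,7,390,150)
s4=lambda u,v:c(u,v,6.6,345,260)
vb=[(pt,(34,50,47),t2(212,198)),(pt,(-34,50,47),t2(213,390)),(pt,(34,74,47),t2(140,200)),(pt,(-34,74,47),t2(145,390)),
(pt,(34,-50,47),t2(485,195)),(pt,(34,-74,47),t2(553,195)),(pt,(-34,-50,47),t2(490,383)),(pt,(-34,-74,47),t2(557,380))]
vs=[(ps,(-34,-50,47),s4(222,455)),(ps,(-34,-74,47),s4(262,530)),(ps,(34,-50,47),s4(420,370)),(ps,(34,-74,47),s4(461,438)),(ps,(-34,-74,10),s4(246,575)),(ps,(0,-74,26),s4(350,514)),
(ps,(-34,74,47),s4(36,100)),(ps,(-34,50,47),s4(68,162)),(ps,(-34,50,10),s4(58,213)),(ps,(0,50,26),s4(153,157))]
for o in (vb,vs,vb+vs):
    q,e=fit(o,[.55,-.22,0],0,0);print(q);
print(e.tolist())
print(fit(vb+vs,[.55,-.22,0,0],0,None)[0])
E
```

```text
[ 0.56585469 -0.26072625  0.00803266]
[ 0.57045672 -0.26307995  0.00785921]
[ 0.56881233 -0.26233725  0.01434267]
[[0.1, -1.0], [1.0, -1.3], [0.9, -1.1], [1.1, -1.1], [0.4, -1.3], [-0.1, -1.5], [0.8, -1.2], [0.6, -1.0], [-1.3, -0.6], [-1.1, -0.3], [-0.4, -0.7], [0.1, 0.1], [-1.1, 0.5], [-0.3, -0.2], [-1.5, -0.1], [-1.3, -0.0], [-1.0, 1.0], [-0.5, 0.2]]
[ 0.56921497 -0.26212842 -0.00128346  0.01337302]
```

```bash
cat > plan.py <<'E'
from h import *
from scipy.spatial.transform import Rotation as Ro
A=0.215
def ori(yaw,tilt):
    """tool y horizontal at yaw from world x; tool z tilted 'tilt' deg from down toward +y'"""
    t=np.radians(tilt)
    h=np.array([-np.sin(yaw),np.cos(yaw),0]); y=np.array([np.cos(yaw),np.sin(yaw),0])
    z=h*np.sin(t)+np.array([0,0,-1])*np.cos(t)
    return Ro.from_matrix(np.c_[np.cross(y,z),y,z])
def cur():
    s=state(); return np.array(s['tcp_pos']),Ro.from_quat(s['eef_rot'])
def plan(gp,R,N,start=None,tcp=False):
    p,R0=start or cur()
    T=np.array(gp)-(0 if tcp else 1)*R.apply([0,0,.18])
    w=(R0.inv()*R).as_rotvec(); st=Ro.from_rotvec(w/N)
    S=sum((st**k).as_matrix() for k in range(N))
    d=np.linalg.solve(S,R0.inv().apply(T-p))
    print('N',N,'cm',np.round(d*100,2),'deg',np.round(np.degrees(w/N),2),'|d|mm',round(np.linalg.norm(d)*1e3,1),'|w|',round(np.degrees(np.linalg.norm(w/N)),2))
    q,Rq=p.copy(),R0; out=[]
    for k in range(N):
        q=q+Rq.apply(d);Rq=Rq*st; out.append(np.r_[q,q+Rq.apply([0,0,.199])])
    print(np.round(np.array(out)[::max(1,N//5)],3).tolist())
    return T,R
def rep():
    s=state();p,R=cur();print('t',round(s['time'],2),'tcp',np.round(p,4),'gp',np.round(p+R.apply([0,0,.18]),4),'z',np.round(R.apply([0,0,1]),3),'y',np.round(R.apply([0,1,0]),3),'F',np.round(s['contact_force'],1),'op',round(s['opening'],4))
E
python3 - <<'E'
from plan import *
a=plan([.40,.36,.52],ori(A,0),10,tcp=True)
a=plan([.55,.06,.36],ori(A,45),10,start=a,tcp=True)
E
```

```text
N 10 cm [-2.74 -0.57 -1.16] deg [-0.01  0.    5.36] |d|mm 30.3 |w| 5.36
[[0.287, 0.577, 0.416, 0.287, 0.577, 0.217], [0.328, 0.538, 0.439, 0.328, 0.538, 0.24], [0.36, 0.493, 0.462, 0.36, 0.493, 0.263], [0.384, 0.442, 0.485, 0.384, 0.442, 0.286], [0.397, 0.388, 0.508, 0.397, 0.388, 0.309]]
N 10 cm [-3.7   0.83  0.39] deg [-0.   4.5  0. ] |d|mm 38.1 |w| 4.5
[[0.416, 0.326, 0.516, 0.413, 0.341, 0.318], [0.448, 0.258, 0.5, 0.438, 0.304, 0.306], [0.478, 0.194, 0.472, 0.462, 0.269, 0.288], [0.508, 0.136, 0.434, 0.486, 0.237, 0.265], [0.536, 0.083, 0.387, 0.509, 0.21, 0.236]]
```

```bash
python3 -m crank '[[1,0,0,-3.8,0,0,0],[1,-2.7,-0.6,-2,0,0,6],[1,-3,-0.6,-2,0,0,6],[1,-3,-0.6,-2,0,0,6],[1,-3,-0.6,-2,0,0,6],[1,-3,-0.6,0,0,0,6],[1,-3,-0.6,0,0,0,6],[1,-3,-0.6,0,0,0,6],[1,-3,-0.6,0,0,0,6],[1,-3,-0.6,0,0,0,5.6]]' 40
python3 - <<'E'
from plan import *
rep()
plan([.55,.06,.36],ori(A,45),10,tcp=True)
E
```

```text
time: 0.98
tcp_pos: [0.3981, 0.3648, 0.5224]
eef_rot: [0.629, 0.777, -0.0, 0.0]
contact_force: [0.7, -0.1, 0.8]
opening: 0.0939
t 0.98 tcp [0.3981 0.3648 0.5224] gp [0.3981 0.3647 0.3424] z [ 0. -0. -1.] y [0.978 0.208 0.   ] F [ 0.7 -0.1  0.8] op 0.0939
N 10 cm [-3.75  0.85  0.39] deg [ 0.01  4.5  -0.03] |d|mm 38.7 |w| 4.5
[[0.414, 0.33, 0.518, 0.411, 0.345, 0.32], [0.446, 0.261, 0.502, 0.436, 0.307, 0.308], [0.477, 0.196, 0.474, 0.461, 0.271, 0.29], [0.507, 0.137, 0.436, 0.485, 0.238, 0.266], [0.536, 0.084, 0.387, 0.509, 0.21, 0.236]]
```

```bash
python3 - <<'E'
from h import *
import pickle
p=camera_params('wrist');cv2.imwrite('pics/w1.png',snapshot('wrist'));pickle.dump(p,open('w1.pkl','wb'))
E
python3 -m crank '[[1,-3.7,0.8,0.4,0,4.5,0],[1,-3.7,0.8,0.4,0,4.5,0],[1,-3.7,0.8,0.4,0,4.5,0],[1,-3.7,0.8,0.4,0,4.5,0],[1,-3.7,0.8,0.4,0,4.5,0],[1,-3.7,0.9,0.4,0,4.5,0],[1,-3.7,0.9,0.4,0,4.5,0],[1,-3.7,0.9,0.4,0,4.5,0],[1,-3.7,0.9,0.4,0,4.5,0],[1,-3.7,0.9,0.4,0,4.5,0]]'
python3 - <<'E'
from plan import *
import pickle
rep()
p=camera_params('wrist');cv2.imwrite('pics/w2.png',snapshot('wrist'));pickle.dump(p,open('w2.pkl','wb'))
E
```

```text
time: 1.87
tcp_pos: [0.5508, 0.0653, 0.3606]
eef_rot: [0.579, 0.719, 0.242, -0.298]
contact_force: [0.6, 0.1, -0.4]
opening: 0.0943
t 1.87 tcp [0.5508 0.0653 0.3606] gp [0.524  0.1902 0.2338] z [-0.149  0.694 -0.705] y [0.977 0.212 0.003] F [ 0.6  0.1 -0.4] op 0.0943
```

View pics/w1.png

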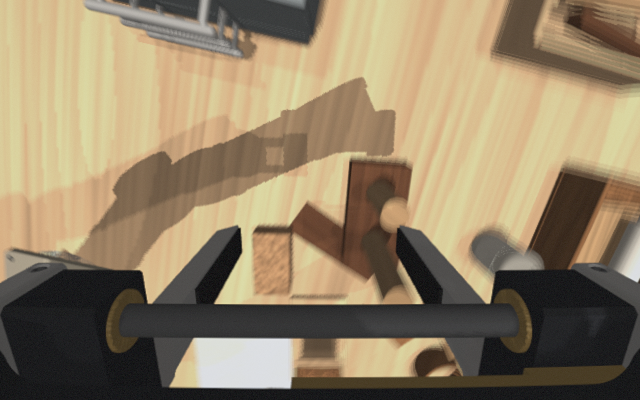

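View pics/w2.png

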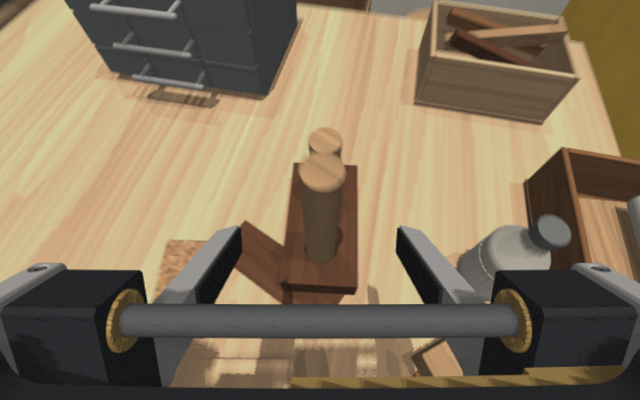

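w2 shows the long leg's top centred at about (322,171), in line between the fingers, with the shorter one behind it at (325,137).

```bash
python3 - <<'E'
from plan import *
import pickle
p=pickle.load(open('w2.pkl','rb'));pt=camera_params('top');ps=camera_params('side')
print(onz(p,(322,171),.205),onz(p,(325,137),.145))
print(tri((p,(322,171)),(pt,(213.4,214.7)),(ps,(269.3,100))))
L=np.array([.508,.267,.114])
R=ori(A,45); z=R.apply([0,0,1])
a=plan(L-.04*z,R,5)
plan(L,R,3,start=a)
E
```

```text
[0.51101564 0.26370591 0.205     ] [0.49714888 0.3483667  0.145     ]
(array([0.50946406, 0.26750099, 0.20109197]), [np.float64(0.0013182522446068092), np.float64(0.0025334270904500966), np.float64(0.0015623505460755928)])
N 5 cm [-0.34  0.02  1.98] deg [ 0.02 -0.01 -0.17] |d|mm 20.1 |w| 0.17
[[0.55, 0.07, 0.335, 0.52, 0.207, 0.195], [0.548, 0.081, 0.319, 0.518, 0.219, 0.178], [0.546, 0.092, 0.302, 0.516, 0.23, 0.162], [0.543, 0.104, 0.286, 0.513, 0.241, 0.145], [0.541, 0.115, 0.27, 0.511, 0.252, 0.129]]
N 3 cm [ 0.   -0.    1.33] deg [0. 0. 0.] |d|mm 13.3 |w| 0.0
[[0.539, 0.124, 0.26, 0.509, 0.262, 0.119], [0.537, 0.133, 0.251, 0.507, 0.271, 0.11], [0.535, 0.143, 0.241, 0.505, 0.28, 0.101]]
```

```bash
python3 -m crank '[[1,-0.35,0.05,2,0,0,0],[1,-0.35,0.05,2,0,0,0],[1,-0.35,0.05,2,0,0,0],[1,-0.3,0.05,2,0,0,0],[1,-0.3,0.05,2,0,0,0],[1,0,0,1.5,0,0,0],[1,0,0,1.5,0,0,0],[1,0,0,0.9,0,0,0],[1,0,0,0,0,0,0],[1,0,0,0,0,0,0]]'
python3 - <<'E'
from plan import *
rep()
cv2.imwrite('pics/w3.png',snapshot('wrist'))
E
```

```text
time: 2.75
tcp_pos: [0.5337, 0.1526, 0.2511]
eef_rot: [0.579, 0.72, 0.24, -0.298]
contact_force: [-0.7, 0.7, 0.0]
opening: 0.0939
t 2.75 tcp [0.5337 0.1526 0.2511] gp [0.5063 0.277  0.1238] z [-0.152  0.691 -0.707] y [ 0.977  0.215 -0.001] F [-0.7  0.7  0. ] op 0.0939
```

View pics/w3.png

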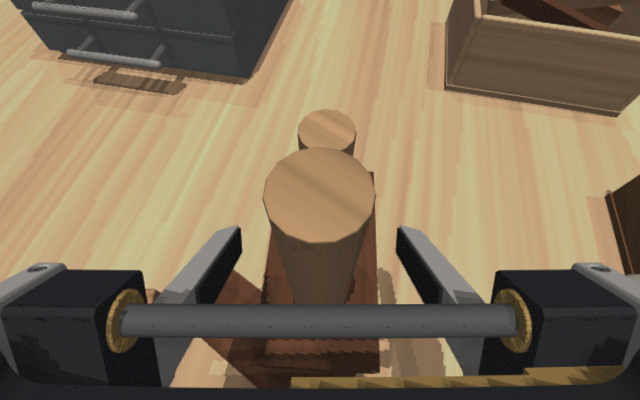

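The leg is centred between the fingers at (319,195), but the hand sits about 1.2 cm high along tool x because the last move had not settled. I'll correct that, then close.

```bash
python3 -m crank '[[1,-0.6,0.1,0,0,0,0],[1,-0.6,0,0,0,0,0],[1,0,0,0,0,0,0],[-1,0,0,0,0,0,0],[-1,0,0,0,0,0,0],[-1,0,0,0,0,0,0],[-1,0,0,0,0,0,0],[-1,0,0,0,0,0,0],[-1,0,0,0,0,0,0],[-1,0,0,0,0,0,0]]' 40
python3 - <<'E'
from plan import *
rep()
E
```

```text
time: 3.63
tcp_pos: [0.5366, 0.1444, 0.2429]
eef_rot: [0.579, 0.72, 0.24, -0.298]
contact_force: [-0.3, 0.6, -1.0]
opening: 0.0509
t 3.63 tcp [0.5366 0.1444 0.2429] gp [0.5094 0.2688 0.1156] z [-0.151  0.691 -0.707] y [0.977 0.214 0.   ] F [-0.3  0.6 -1. ] op 0.0509
```

Still closing, so I'll let it finish and then start to lift.

```bash
python3 -m crank '[[-1,0,0,0,0,0,0],[-1,0,0,0,0,0,0],[-1,0,0,0,0,0,0],[-1,0,0,0,0,0,0],[-1,0,0,0,0,0,0],[-1,0.3,0,-0.3,0,0,0],[-1,0.3,0,-0.3,0,0,0],[-1,0.3,0,-0.3,0,0,0],[-1,0.3,0,-0.3,0,0,0],[-1,0,0,0,0,0,0]]' 40
python3 - <<'E'
from plan import *
rep()
E
```

```text
time: 4.47
tcp_pos: [0.5369, 0.1444, 0.2609]
eef_rot: [0.579, 0.72, 0.24, -0.298]
contact_force: [0.1, 0.9, -1.4]
opening: 0.0347
t 4.47 tcp [0.5369 0.1444 0.2609] gp [0.5099 0.2688 0.1336] z [-0.15   0.691 -0.707] y [0.977 0.214 0.002] F [ 0.1  0.9 -1.4] op 0.0347
```

```bash
cat > goal.py <<'E'
from plan import *
from fit import T
CR=T([.4663,.0517,.105,.2152],1)
Rg=Ro.from_quat([0.579,0.72,0.24,-0.298]); pg=np.array([.5366,.1444,.2429])
LC=Rg.inv().apply(np.array([.5095,.2672,.110])-pg)   # leg centre in tool at grasp
def cw(x,y,z): return (CR@np.array([x,y,z,1]))[:3]
E
python3 - <<'E'
from goal import *
print('LC',LC,'seat',cw(0,0,.0255))
p,R0=cur()
up=(p+[0,0,.12],R0)
R=ori(.2152,0)
hov=cw(0,.004,.0255+.08)-R.apply(LC); fin=cw(0,.004,.0255)-R.apply(LC)
print('up rows',R0.inv().apply([0,0,.12]))
a=plan(hov,R,10,start=up,tcp=True)
plan(fin,R,6,start=a,tcp=True)
E
```

```text
LC [-0.00502699 -0.00021607  0.18289708] seat [0.47015044 0.03408469 0.12303122]
up rows [ 0.08484575  0.00019283 -0.08485965]
N 10 cm [-1.39 -0.89 -0.47] deg [ 0.01 -4.5   0.01] |d|mm 17.1 |w| 4.5
[[0.531, 0.13, 0.374, 0.504, 0.256, 0.223], [0.52, 0.099, 0.364, 0.498, 0.201, 0.195], [0.509, 0.067, 0.359, 0.492, 0.141, 0.175], [0.497, 0.035, 0.358, 0.488, 0.08, 0.165], [0.486, 0.002, 0.362, 0.483, 0.018, 0.163]]
N 6 cm [ 0.94 -0.    0.94] deg [0. 0. 0.] |d|mm 13.3 |w| 0.0
[[0.479, -0.004, 0.356, 0.479, -0.004, 0.157], [0.477, 0.005, 0.346, 0.477, 0.005, 0.147], [0.475, 0.014, 0.337, 0.475, 0.014, 0.138], [0.473, 0.023, 0.328, 0.473, 0.023, 0.129], [0.471, 0.033, 0.318, 0.471, 0.033, 0.119], [0.469, 0.042, 0.309, 0.469, 0.042, 0.11]]
```

```bash
python3 - <<'E'
from goal import *
p,R0=cur()
up=(p+[0,0,.14],R0)
R=ori(.2152,0)
c=up[0]+R0.apply(LC); print('c',c)
m=plan(c-R.apply(LC),R,7,start=up,tcp=True)
hov=cw(0,.004,.0255+.08)-R.apply(LC)
plan(hov,R,8,start=m,tcp=True)
E
```

```text
c [0.50997163 0.2672704  0.26797091]
N 7 cm [2.04 0.   0.17] deg [ 0.01 -6.43  0.01] |d|mm 20.5 |w| 6.43
[[0.534, 0.16, 0.414, 0.507, 0.281, 0.259], [0.53, 0.176, 0.426, 0.507, 0.28, 0.257], [0.526, 0.194, 0.435, 0.508, 0.279, 0.256], [0.522, 0.213, 0.442, 0.508, 0.277, 0.254], [0.518, 0.232, 0.447, 0.508, 0.276, 0.253], [0.513, 0.252, 0.45, 0.509, 0.274, 0.253], [0.509, 0.272, 0.451, 0.509, 0.272, 0.252]]
N 8 cm [-3.41 -1.11  1.07] deg [0. 0. 0.] |d|mm 37.4 |w| 0.0
[[0.506, 0.237, 0.44, 0.506, 0.237, 0.241], [0.502, 0.201, 0.429, 0.502, 0.201, 0.23], [0.498, 0.165, 0.419, 0.498, 0.165, 0.22], [0.495, 0.129, 0.408, 0.495, 0.129, 0.209], [0.491, 0.094, 0.397, 0.491, 0.094, 0.198], [0.488, 0.058, 0.387, 0.488, 0.058, 0.188], [0.484, 0.022, 0.376, 0.484, 0.022, 0.177], [0.481, -0.013, 0.365, 0.481, -0.013, 0.166]]
```

```bash
python3 -m crank '[[-1,1.5,0,-1.5,0,0,0],[-1,2,0,-2,0,0,0],[-1,2.2,0,-2.2,0,0,0],[-1,2.2,0,-2.2,0,0,0],[-1,2,0,-2,0,0,0],[-1,2,0,0.2,0,-6.4,0],[-1,2,0,0.2,0,-6.4,0],[-1,2,0,0.2,0,-6.4,0],[-1,2,0,0.2,0,-6.4,0],[-1,2,0,0.2,0,-6.4,0]]'
python3 -m crank '[[-1,2,0,0.2,0,-6.4,0],[-1,2,0,0.2,0,-6.4,0],[-1,-1.7,-0.5,0,0,0,0],[-1,-3.4,-1.1,0,0,0,0],[-1,-3.4,-1.1,0.5,0,0,0],[-1,-3.4,-1.1,1,0,0,0],[-1,-3.4,-1.1,1,0,0,0],[-1,-3.4,-1.1,1,0,0,0],[-1,-3.4,-1.1,1,0,0,0],[-1,0,0,0,0,0,0]]'
python3 - <<'E'
from goal import *
rep()
R=ori(.2152,0)
hov=cw(0,.004,.0255+.08)-R.apply(LC)
plan(hov,R,5,tcp=True)
import pickle
p=camera_params('wrist');cv2.imwrite('pics/w4.png',snapshot('wrist'));pickle.dump(p,open('w4.pkl','wb'))
cv2.imwrite('pics/s5.png',snapshot('side'))
E
```

```text
time: 5.3
tcp_pos: [0.5173, 0.2315, 0.4456]
eef_rot: [0.623, 0.774, 0.071, -0.086]
contact_force: [-0.4, 0.1, -2.2]
opening: 0.0355
time: 6.13
tcp_pos: [0.4848, 0.032, 0.4001]
eef_rot: [0.631, 0.776, -0.002, -0.002]
contact_force: [-0.4, 0.2, -1.8]
opening: 0.035
t 6.13 tcp [0.4848 0.032  0.4001] gp [0.4839 0.0319 0.2201] z [-0.005 -0.001 -1.   ] y [ 0.979  0.204 -0.005] F [-0.4  0.2 -1.8] op 0.035
N 5 cm [-0.87 -0.27  0.7 ] deg [-0.06 -0.   -0.12] |d|mm 11.5 |w| 0.13
[[0.484, 0.023, 0.393, 0.483, 0.023, 0.194], [0.483, 0.014, 0.386, 0.483, 0.014, 0.187], [0.482, 0.005, 0.379, 0.482, 0.005, 0.18], [0.482, -0.004, 0.372, 0.481, -0.004, 0.173], [0.481, -0.013, 0.365, 0.481, -0.013, 0.166]]
```

View pics/w4.png

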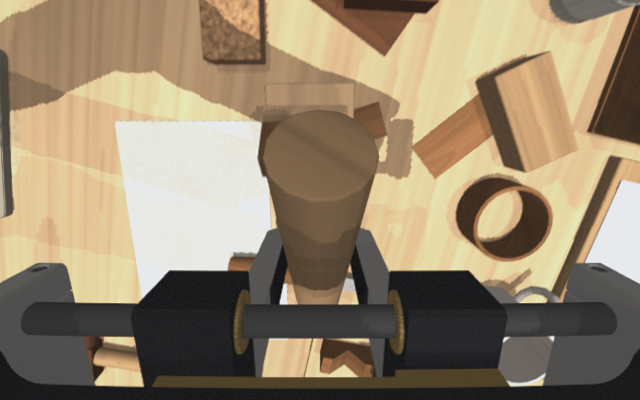

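View pics/s5.png

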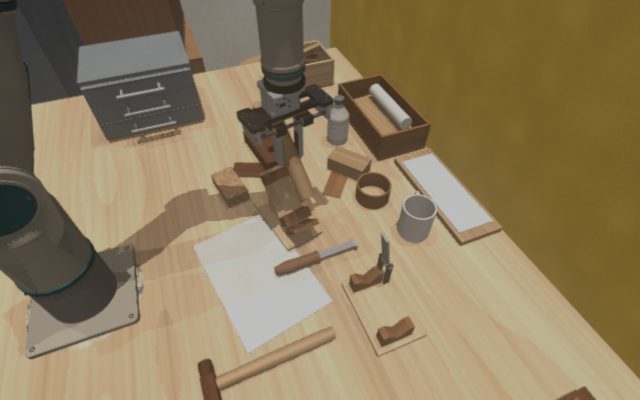

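w4 shows the leg held, with its upper end face at about (320,155) and its shaft running down between the fingers. The side view shows it sloping over the cradle. I'll check the tilt against the prediction.

```bash
python3 - <<'E'
from goal import *
import pickle
p=pickle.load(open('w4.pkl','rb'))
q,R=cur()
ax=R.apply(Rg.inv().apply([0,0,1])); c=q+R.apply(LC)
print('axis',ax,'cradle y',CR[:3,1],'c',c)
e=c+.095*ax
x=np.cross(ax,[0,0,1]);x/=np.linalg.norm(x);n=np.cross(x,ax)
for t in (0,.018*x,-.018*x,.018*n,-.018*n): print(proj(p,e+t))
E
```

```text
axis [-0.14648203  0.68864739  0.71014631] cradle y [-0.15099758  0.69079645  0.70710678] c [0.48688222 0.03372142 0.21813321]
[326.94484662 131.7849996 ]
[388.02674868 131.58389661]
[265.93376136 132.12374247]
[327.88918318 183.3955326 ]
[326.15966326  89.46985639]
```

```bash
python3 - <<'E'
from goal import *
import pickle
from scipy.optimize import least_squares
crop('pics/w4.png',250,95,390,215,5.5,'pics/w4c.png')
E
```

```text
(no output)
```

View pics/w4c.png

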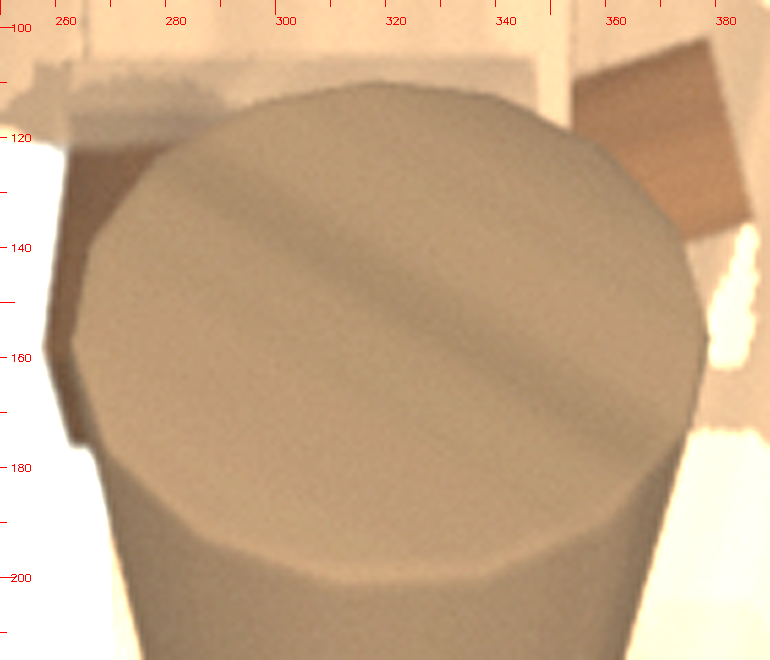

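```bash
python3 - <<'E'
from goal import *
import pickle
from scipy.optimize import least_squares
p=pickle.load(open('w4.pkl','rb'))
q,R=cur()
ax0=R.apply(Rg.inv().apply([0,0,1])); c0=q+R.apply(LC)
X=R.apply([0,1,0])
th=np.linspace(0,2*np.pi,200)
def ext(v):
    s,n0,d,u=v; Rr=Ro.from_rotvec(X*d); ax=Rr.apply(ax0); n=np.cross(X,ax)
    gp=q+R.apply([0,0,.18])
    c=gp+Rr.apply(c0-gp)+s*ax+u*X+n0*n
    e=c+.095*ax
    P=np.array([proj(p,e+.018*(np.cos(t)*X+np.sin(t)*n)) for t in th])
    return np.array([P[:,0].min(),P[:,0].max(),P[:,1].min(),P[:,1].max()]),c,ax
obs=np.array([262.5,379,110,201])
print(ext([0,0,0,0])[0])
r=least_squares(lambda v:np.r_[ext([v[0],0,v[1],v[2]])[0]-obs],[0,0,0],x_scale=.01);print('slide,pivot,lat',r.x,r.fun)
r=least_squares(lambda v:np.r_[ext([v[0],v[1],0,v[2]])[0]-obs],[0,0,0],x_scale=.01);print('slide,perp,lat',r.x,r.fun)
r=least_squares(lambda v:np.r_[ext([v[0],v[1],v[2],v[3]])[0]-obs],[0,0,0,0],x_scale=.01);print('all',r.x,r.fun)
E
```

```text
[265.72209308 388.41510514  89.47222529 183.39622342]
slide,pivot,lat [-0.00786832  0.01208111 -0.00185713] [ 0.83548936 -0.83371884 -0.80932871  0.52812285]
slide,perp,lat [-0.00737055  0.00138913 -0.00186004] [ 0.44332511 -0.44204973 -0.61181671  0.50763816]
all [-0.00689633  0.00386546 -0.02493412 -0.00186337] [-1.47792889e-12 -1.42108547e-12  4.68958206e-13 -5.68434189e-13]
```

```bash
sed -i '/^def cw/i AX=Rg.inv().apply([0,0,1]); LC=LC-.006*AX' goal.py; python3 - <<'E'
from goal import *
R=ori(.2152,0)
p,R0=cur()
for h in (.08,.02,.0):
  d=cw(0,.005,.0255+h)-R.apply(LC)-p
  print(h,'total cm tool',np.round(R0.inv().apply(d)*100,2))
  d=d*0
print(np.degrees((R0.inv()*R).as_rotvec()))
E
```

```text
0.08 total cm tool [-4.43 -1.63  3.06]
0.02 total cm tool [-0.2  -1.64  7.32]
0.0 total cm tool [ 1.2  -1.64  8.74]
[-0.07397415 -0.23908336 -0.20477255]
```

```bash
python3 -m crank '[[-1,-1.5,-0.5,1,0,0,0],[-1,-1.5,-0.6,1,0,0,0],[-1,-1.4,-0.5,1,0,0,-0.2],[-1,0.9,0,0.9,0,0,0],[-1,0.9,0,0.9,0,0,0],[-1,0.9,0,0.9,0,0,0],[-1,0.8,0,0.8,0,0,0],[-1,0.7,0,0.7,0,0,0],[-1,0,0,0,0,0,0],[-1,0,0,0,0,0,0]]'
python3 - <<'E'
from goal import *
rep()
R=ori(.2152,0)
p,R0=cur()
for h in (.02,0):
  d=cw(0,.005,.0255+h)-R.apply(LC)-p
  print(h,'total cm tool',np.round(R0.inv().apply(d)*100,2))
print(np.degrees((R0.inv()*R).as_rotvec()))
import pickle
p=camera_params('wrist');cv2.imwrite('pics/w5.png',snapshot('wrist'));pickle.dump(p,open('w5.pkl','wb'))
cv2.imwrite('pics/s6.png',snapshot('side'))
crop('pics/s6.png',220,90,340,250,3.7,'pics/s6c.png')
E
```

```text
time: 7.07
tcp_pos: [0.4716, 0.035, 0.329]
eef_rot: [0.625, 0.781, 0.001, -0.002]
contact_force: [0.4, -0.9, -1.5]
opening: 0.0354
t 7.07 tcp [0.4716 0.035  0.329 ] gp [0.4714 0.0357 0.149 ] z [-0.001  0.004 -1.   ] y [ 0.976  0.219 -0.   ] F [ 0.4 -0.9 -1.5] op 0.0354
0.02 total cm tool [-0.19 -0.14  0.12]
0 total cm tool [ 1.21 -0.13  1.53]
[-0.02478537 -0.21128648  0.32650288]
```

View pics/w5.png

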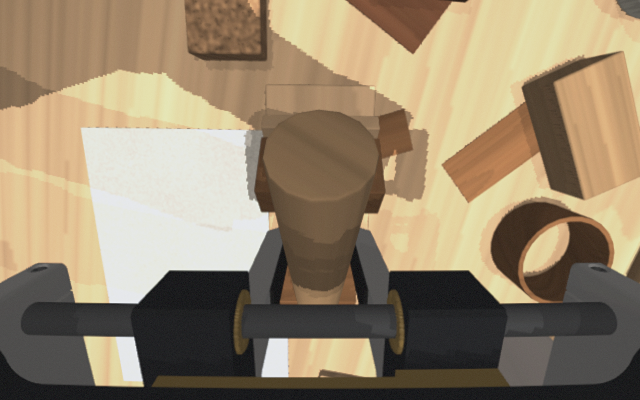

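View pics/s6c.png

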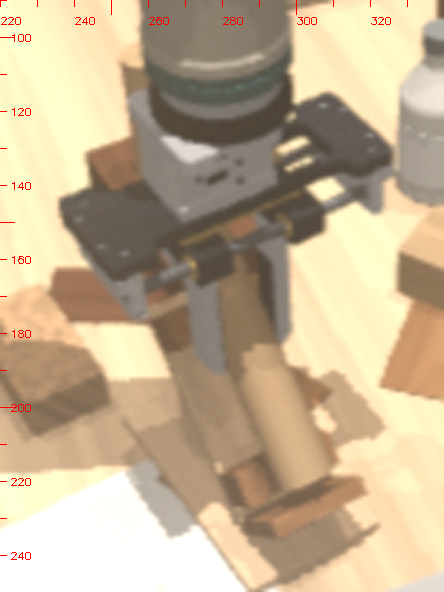

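w5 shows the upper block (about columns 257 to 385) centred behind the leg at 320. The side view shows the lower end just above the lower block and the toe stop. I'll go down the remaining 20 mm gently.

```bash
python3 -m crank '[[-1,0.3,-0.05,0.35,0,0,0.3],[-1,0.3,-0.05,0.35,0,0,0],[-1,0.2,0,0.25,0,0,0],[-1,0.2,0,0.2,0,0,0],[-1,0,0,0,0,0,0],[-1,0,0,0,0,0,0],[-1,0,0,0,0,0,0],[-1,0,0,0,0,0,0],[-1,0,0,0,0,0,0],[-1,0,0,0,0,0,0]]'
python3 - <<'E'
from goal import *
rep()
R=ori(.2152,0)
p,R0=cur()
d=cw(0,.005,.0255)-R.apply(LC)-p
print('total cm tool',np.round(R0.inv().apply(d)*100,2))
E
```

```text
time: 8.0
tcp_pos: [0.4684, 0.0437, 0.3177]
eef_rot: [0.628, 0.778, 0.001, -0.001]
contact_force: [-0.5, -1.4, -1.9]
opening: 0.0351
t 8.0 tcp [0.4684 0.0437 0.3177] gp [0.4682 0.0443 0.1377] z [-0.001  0.003 -1.   ] y [ 0.977  0.212 -0.   ] F [-0.5 -1.4 -1.9] op 0.0351
total cm tool [ 0.3  -0.01  0.4 ]
```

```bash
python3 -m crank '[[-1,0.1,0,0.1,0,0,0],[-1,0.1,0,0.1,0,0,0],[-1,0.1,0,0.1,0,0,0],[-1,0,0,0.1,0,0,0],[-1,0,0,0,0,0,0],[-1,0,0,0,0,0,0],[-1,0,0,0,0,0,0],[-1,0,0,0,0,0,0],[-1,0,0,0,0,0,0],[-1,0,0,0,0,0,0]]'
python3 - <<'E'
from goal import *
rep()
R=ori(.2152,0)
p,R0=cur()
d=cw(0,.005,.0255)-R.apply(LC)-p
print('total cm tool',np.round(R0.inv().apply(d)*100,2))
cv2.imwrite('pics/s7.png',snapshot('side'))
crop('pics/s7.png',240,155,330,260,5.7,'pics/s7c.png')
E
```

```text
time: 8.83
tcp_pos: [0.4686, 0.0448, 0.3142]
eef_rot: [0.628, 0.778, 0.001, 0.001]
contact_force: [1.1, -6.9, 2.2]
opening: 0.0353
t 8.83 tcp [0.4686 0.0448 0.3142] gp [0.469  0.045  0.1342] z [ 0.002  0.001 -1.   ] y [0.978 0.21  0.003] F [ 1.1 -6.9  2.2] op 0.0353
total cm tool [ 0.2  -0.06  0.05]
```

View pics/s7c.png

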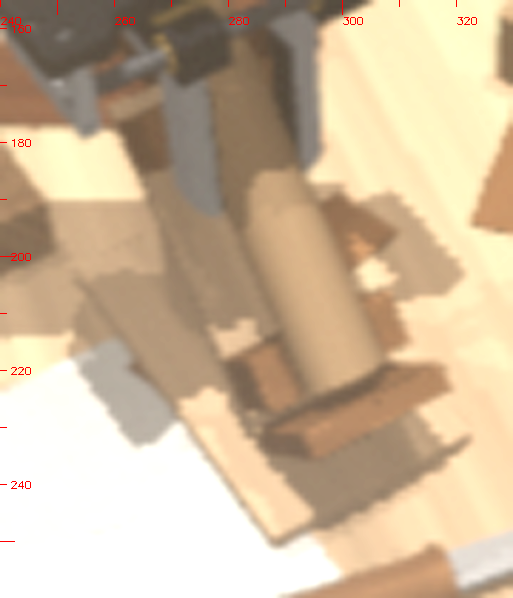

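Contact force now points out of the slope at about 8 N, so the leg is on the blocks. I'll release, then look.

```bash
python3 -m crank '[[-0.1,0,0,0,0,0,0],[0,0,0,0,0,0,0],[0.2,0,0,0,0,0,0],[0.4,0,0,0,0,0,0],[0.6,0,0,0,0,0,0],[0.8,0,0,0,0,0,0],[1,0,0,0,0,0,0],[1,0,0,0,0,0,0],[1,0,0,0,0,0,0],[1,0,0,0,0,0,0]]'
python3 - <<'E'
from goal import *
rep()
import pickle
p=camera_params('wrist');cv2.imwrite('pics/w6.png',snapshot('wrist'));pickle.dump(p,open('w6.pkl','wb'))
cv2.imwrite('pics/s8.png',snapshot('side'))
crop('pics/s8.png',240,155,330,260,5.7,'pics/s8c.png')
E
```

```text
time: 9.72
tcp_pos: [0.468, 0.0472, 0.3138]
eef_rot: [0.627, 0.779, 0.001, -0.001]
contact_force: [-0.1, 0.5, 0.5]
opening: 0.0937
t 9.72 tcp [0.468  0.0472 0.3138] gp [0.4679 0.048  0.1338] z [-0.     0.004 -1.   ] y [0.977 0.213 0.001] F [-0.1  0.5  0.5] op 0.0937
```

View pics/s8c.png

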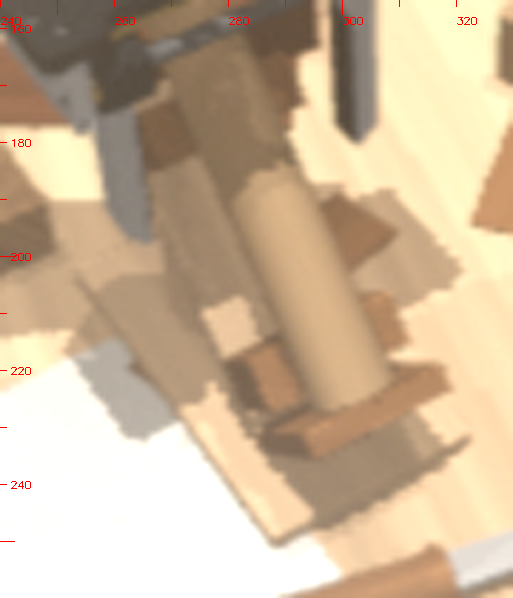

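View pics/w6.png

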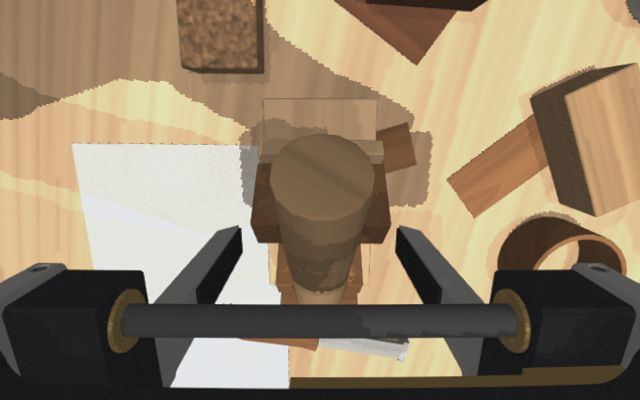

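w6 and the side crop show the leg lying centred in the notches, lower end on the toe stop at about (300,226), fingers clear. Next I'll retreat upward and swing to the 45° approach.

```bash
python3 - <<'E'
from goal import *
p,R0=cur()
a=(p+[0,0,.12],R0)
R=ori(.2152,45)
pre=cw(0,-.018,.0255+.08)
b=plan(pre,R,10,start=a)
plan(cw(0,-.018,.0255),R,5,start=b)
E
```

```text
N 10 cm [-2.52 -0.    0.59] deg [ 0.    4.48 -0.  ] |d|mm 25.8 |w| 4.48
[[0.473, 0.023, 0.428, 0.47, 0.038, 0.229], [0.483, -0.025, 0.41, 0.473, 0.021, 0.217], [0.493, -0.069, 0.385, 0.477, 0.006, 0.201], [0.502, -0.109, 0.353, 0.479, -0.007, 0.183], [0.509, -0.143, 0.315, 0.481, -0.017, 0.164]]
N 5 cm [ 0.  -0.   1.6] deg [0. 0. 0.] |d|mm 16.0 |w| 0.0
[[0.51, -0.147, 0.283, 0.48, -0.009, 0.142], [0.507, -0.136, 0.272, 0.477, 0.002, 0.131], [0.505, -0.125, 0.26, 0.475, 0.013, 0.119], [0.502, -0.114, 0.249, 0.472, 0.024, 0.108], [0.5, -0.103, 0.238, 0.47, 0.035, 0.097]]
```

```bash
python3 -m crank '[[1,0,0,-2,0,0,0],[1,0,0,-3.5,0,0,0],[1,0,0,-3.5,0,0,0],[1,-1,0,-3,0,2,0],[1,-2.5,0,0.6,0,4.5,0],[1,-2.5,0,0.6,0,4.5,0],[1,-2.5,0,0.6,0,4.5,0],[1,-2.5,0,0.6,0,4.5,0],[1,-2.5,0,0.6,0,4.5,0],[1,-2.5,0,0.6,0,4.5,0]]'
python3 -m crank '[[1,-2.5,0,0.6,0,4.5,0],[1,-2.5,0,0.6,0,4.5,0],[1,-2.5,0,0.6,0,4.5,0],[1,-1.5,0,0.6,0,3,0],[1,0,0,0,0,0,0],[1,0,0,0,0,0,0],[1,0,0,0,0,0,0],[1,0,0,0,0,0,0],[1,0,0,0,0,0,0],[1,0,0,0,0,0,0]]'
python3 - <<'E'
from goal import *
rep()
R=ori(.2152,45)
a=plan(cw(0,-.018,.0255+.05),R,3)
plan(cw(0,-.018,.0255),R,5,start=a)
import pickle
p=camera_params('wrist');cv2.imwrite('pics/w7.png',snapshot('wrist'));pickle.dump(p,open('w7.pkl','wb'))
cv2.imwrite('pics/s9.png',snapshot('side'))
for y in (-.095,.095): print(proj(p,cw(0,y,.0255)))
E
```

```text
time: 10.65
tcp_pos: [0.4993, -0.098, 0.3643]
eef_rot: [0.607, 0.753, 0.16, -0.197]
contact_force: [-0.5, 1.1, -0.4]
opening: 0.0941
time: 11.48
tcp_pos: [0.5117, -0.1536, 0.2946]
eef_rot: [0.578, 0.718, 0.244, -0.302]
contact_force: [0.8, -0.1, 0.2]
opening: 0.0939
t 11.48 tcp [ 0.5117 -0.1536  0.2946] gp [ 0.4844 -0.0279  0.1687] z [-0.152  0.699 -0.699] y [0.977 0.214 0.002] F [ 0.8 -0.1  0.2] op 0.0939
N 3 cm [-0.12 -0.02  0.91] deg [ 0.02 -0.21  0.03] |d|mm 9.2 |w| 0.21
[[0.51, -0.148, 0.287, 0.48, -0.01, 0.148], [0.509, -0.143, 0.28, 0.479, -0.005, 0.14], [0.508, -0.137, 0.273, 0.478, 0.0, 0.132]]
N 5 cm [ 0. -0.  1.] deg [0. 0. 0.] |d|mm 10.0 |w| 0.0
[[0.506, -0.13, 0.266, 0.476, 0.007, 0.125], [0.505, -0.123, 0.259, 0.475, 0.014, 0.118], [0.503, -0.117, 0.252, 0.473, 0.021, 0.111], [0.502, -0.11, 0.245, 0.472, 0.028, 0.104], [0.5, -0.103, 0.238, 0.47, 0.035, 0.097]]
[317.10476602 303.70989654]
[317.28013572  65.44046029]
```

View pics/w7.png

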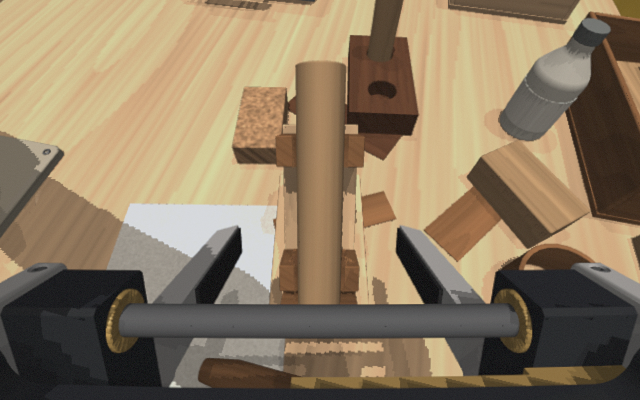

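View pics/s9.png

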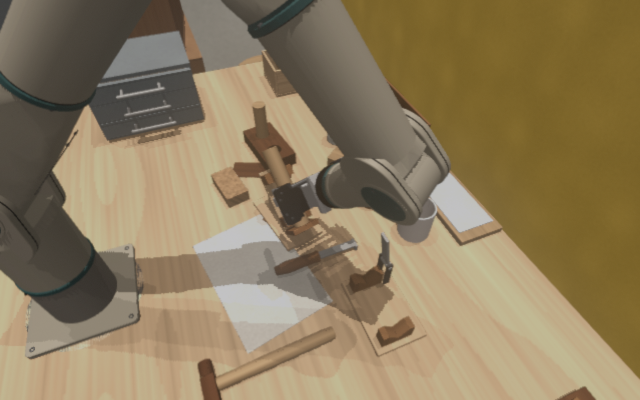

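w7 shows the leg home in both notches, top end at about (320,65) as predicted, centred between the fingers. I'll descend and grip.

```bash
python3 -m crank '[[1,-0.1,0,1,0,-0.6,0],[1,-0.1,0,1,0,0,0],[1,-0.1,0,1,0,0,0],[1,-0.1,0,1,0,0,0],[1,0,0,1,0,0,0],[1,0,0,1,0,0,0],[1,0,0,1,0,0,0],[1,0,0,0.7,0,0,0],[1,0,0,0,0,0,0],[1,0,0,0,0,0,0]]'
python3 - <<'E'
from goal import *
rep()
p,R0=cur()
M=np.linalg.inv(CR); g=p+R0.apply([0,0,.18]); print('gp in cradle mm',np.round((M@np.r_[g,1])[:3]*1e3,1), 'ztool in cradle',np.round(M[:3,:3]@R0.apply([0,0,1]),3))
E
```

```text
time: 12.42
tcp_pos: [0.5004, -0.1037, 0.2359]
eef_rot: [0.58, 0.719, 0.241, -0.299]
contact_force: [-0.0, 0.0, 0.3]
opening: 0.094
t 12.42 tcp [ 0.5004 -0.1037  0.2359] gp [0.4732 0.0209 0.1089] z [-0.151  0.692 -0.706] y [ 0.977  0.212 -0.001] F [-0.   0.   0.3] op 0.094
gp in cradle mm [  0.2 -19.5  25.1] ztool in cradle [ 0.     0.002 -1.   ]
```

Position is right on. Closing.

```bash
python3 -m crank '[[-1,0,0,0,0,0,0],[-1,0,0,0,0,0,0],[-1,0,0,0,0,0,0],[-1,0,0,0,0,0,0],[-1,0,0,0,0,0,0],[-1,0,0,0,0,0,0],[-1,0,0,0,0,0,0],[-1,0,0,0,0,0,0],[-1,0,0,0,0,0,0],[-1,0,0,0,0,0,0]]' 40
python3 -m crank '[[-1,0,0,0,0,0,0],[-1,0,0,0,0,0,0],[-1,0,0,0,0,0,0],[-1,0,0,0,0,0,0],[-1,0,0,-0.5,0,0,0],[-1,0,0,-1,0,0,0],[-1,0,0,-1,0,0,0],[-1,0,0,-1,0,0,0],[-1,0,0,0,0,0,0],[-1,0,0,0,0,0,0]]' 40
python3 - <<'E'
from goal import *
rep()
VB=(.569,-.2622,.0515); y=.010
import pickle
p=camera_params('wrist');cv2.imwrite('pics/w8.png',snapshot('wrist'));pickle.dump(p,open('w8.pkl','wb'))
E
```

```text
time: 13.25
tcp_pos: [0.5011, -0.1039, 0.2364]
eef_rot: [0.58, 0.719, 0.241, -0.298]
contact_force: [1.8, 0.2, 0.5]
opening: 0.0351
time: 14.08
tcp_pos: [0.5055, -0.1287, 0.2616]
eef_rot: [0.58, 0.719, 0.241, -0.298]
contact_force: [0.4, 1.3, 0.2]
opening: 0.0354
t 14.08 tcp [ 0.5055 -0.1287  0.2616] gp [ 0.4786 -0.004   0.1345] z [-0.15   0.692 -0.706] y [0.977 0.212 0.   ] F [0.4 1.3 0.2] op 0.0354
```

View pics/w8.png

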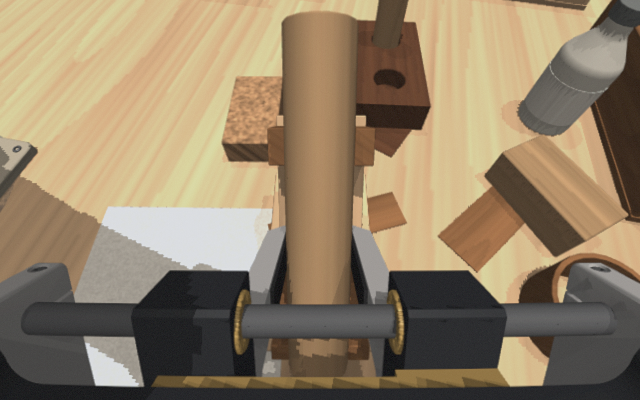

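Held and aligned. I'll measure the strap's angle and plan the transfer.

```bash
python3 - <<'E'
from goal import *
crop('pics/side0.png',365,225,400,290,9,'pics/s10.png')
crop('pics/top0.png',398,165,438,185,18,'pics/t10.png')
VB=np.array([.5695,-.2624,0]);yaw=.010
hx=np.array([np.cos(yaw),np.sin(yaw),0]);hy=np.array([-np.sin(yaw),np.cos(yaw),0])
H=VB+.042*hx+.062*hy+[0,0,.0725]
ps,pt=camera_params('side'),camera_params('top')
for th in(1.4,1.6,1.8,2.0):
    t=H+.095*(-np.cos(th)*hx+np.array([0,0,np.sin(th)]))
    print(th,proj(ps,t),proj(pt,t))
p,R0=cur()
a=(p-R0.apply([0,0,.08]),R0)
R=ori(yaw,0)
gp=VB-.0195*hy+[0,0,.2]
m=plan(a[0]+R0.apply([0,0,.18]),R,8,start=a)
plan(gp,R,9,start=m)
plan(gp,R,9,start=a)
E
```

```text
1.4 [384.48685082 236.79753102] [426.26454382 174.66432286]
1.6 [393.3176087  233.33435102] [426.09510237 166.20173325]
1.8 [401.686841   231.12042528] [425.55169618 158.05380398]
2.0 [409.1899887  230.23302434] [424.66758765 150.62663025]
N 8 cm [ 1.76 -0.16  0.09] deg [-0.57 -5.62  1.38] |d|mm 17.7 |w| 5.81
[[0.513, -0.171, 0.33, 0.488, -0.047, 0.176], [0.509, -0.158, 0.34, 0.489, -0.049, 0.175], [0.505, -0.143, 0.349, 0.489, -0.05, 0.174], [0.502, -0.127, 0.357, 0.489, -0.052, 0.173], [0.498, -0.111, 0.363, 0.49, -0.054, 0.172], [0.495, -0.094, 0.367, 0.49, -0.055, 0.172], [0.493, -0.077, 0.37, 0.49, -0.057, 0.172], [0.491, -0.059, 0.371, 0.491, -0.059, 0.172]]
N 9 cm [-2.48  0.85 -0.1 ] deg [0. 0. 0.] |d|mm 26.3 |w| 0.0
[[0.499, -0.084, 0.372, 0.499, -0.084, 0.173], [0.508, -0.109, 0.373, 0.508, -0.109, 0.174], [0.517, -0.133, 0.374, 0.517, -0.133, 0.175], [0.526, -0.158, 0.375, 0.526, -0.158, 0.176], [0.535, -0.183, 0.376, 0.535, -0.183, 0.177], [0.543, -0.208, 0.377, 0.543, -0.208, 0.178], [0.552, -0.232, 0.378, 0.552, -0.232, 0.179], [0.561, -0.257, 0.379, 0.561, -0.257, 0.18], [0.57, -0.282, 0.38, 0.57, -0.282, 0.181]]
N 9 cm [-0.77  0.42 -1.15] deg [-0.51 -4.99  1.23] |d|mm 14.5 |w| 5.17
[[0.525, -0.196, 0.32, 0.499, -0.07, 0.168], [0.531, -0.208, 0.324, 0.51, -0.096, 0.161], [0.538, -0.22, 0.329, 0.52, -0.122, 0.157], [0.544, -0.232, 0.335, 0.53, -0.149, 0.155], [0.55, -0.243, 0.342, 0.539, -0.176, 0.155], [0.555, -0.254, 0.35, 0.548, -0.203, 0.158], [0.56, -0.264, 0.359, 0.556, -0.23, 0.163], [0.565, -0.273, 0.369, 0.563, -0.256, 0.171], [0.57, -0.282, 0.38, 0.57, -0.282, 0.181]]
```

View pics/s10.png

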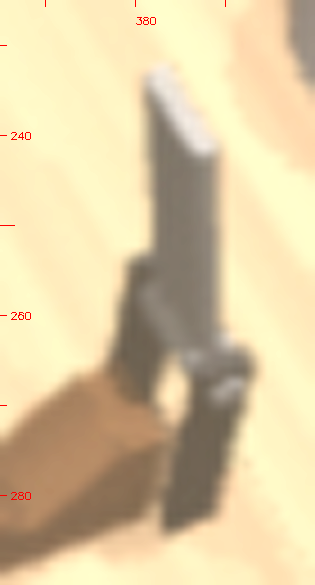

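View pics/t10.png

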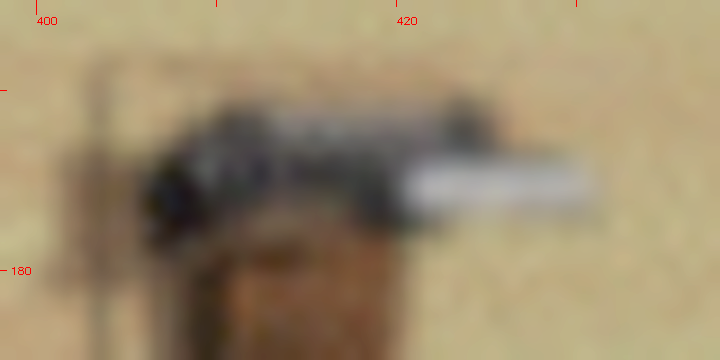

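The strap stands at about 1.4 rad with its tip leaning towards the notches. I'll bring the leg down offset by -15 mm in x and only shift across once it is below the tip.

```bash
python3 - <<'E'
from goal import *
VB=np.array([.5695,-.2624,0]);yaw=.010
hx=np.array([np.cos(yaw),np.sin(yaw),0]);hy=np.array([-np.sin(yaw),np.cos(yaw),0])
p,R0=cur()
a=(p-R0.apply([0,0,.08]),R0)
R=ori(yaw,0)
plan(VB-.0195*hy-.018*hx+[0,0,.205],R,9,start=a)
E
python3 -m crank '[[-1,0,0,-1.5,0,0,0],[-1,0,0,-3,0,0,0],[-1,0,0,-3,0,0,0],[-1,-0.2,0,-1.5,0,0,0],[-1,-0.8,0.2,-1.2,-0.5,-5,1.2],[-1,-0.8,0.2,-1.2,-0.5,-5,1.2],[-1,-0.8,0.2,-1.2,-0.5,-5,1.2],[-1,-0.8,0.2,-1.2,-0.5,-5,1.2],[-1,-0.8,0.2,-1.2,-0.5,-5,1.2],[-1,-0.8,0.2,-1.2,-0.5,-5,1.2]]'
python3 - <<'E'
from goal import *
rep()
VB=np.array([.5695,-.2624,0]);yaw=.010
hx=np.array([np.cos(yaw),np.sin(yaw),0]);hy=np.array([-np.sin(yaw),np.cos(yaw),0])
plan(VB-.0195*hy-.018*hx+[0,0,.205],ori(yaw,0),4)
E
```

```text
N 9 cm [-0.73  0.22 -1.19] deg [-0.51 -4.99  1.23] |d|mm 14.1 |w| 5.17
[[0.523, -0.196, 0.321, 0.497, -0.071, 0.169], [0.527, -0.209, 0.325, 0.506, -0.097, 0.163], [0.532, -0.221, 0.331, 0.514, -0.123, 0.159], [0.536, -0.233, 0.337, 0.522, -0.15, 0.157], [0.54, -0.244, 0.345, 0.529, -0.177, 0.158], [0.543, -0.255, 0.354, 0.536, -0.204, 0.162], [0.546, -0.265, 0.363, 0.542, -0.23, 0.167], [0.549, -0.274, 0.374, 0.547, -0.257, 0.176], [0.552, -0.282, 0.385, 0.552, -0.282, 0.186]]
time: 14.97
tcp_pos: [0.5445, -0.2678, 0.3572]
eef_rot: [0.674, 0.728, 0.081, -0.1]
contact_force: [0.1, -0.6, -2.3]
opening: 0.0354
t 14.97 tcp [ 0.5445 -0.2678  0.3572] gp [ 0.5378 -0.2224  0.1831] z [-0.037  0.252 -0.967] y [ 0.997  0.079 -0.018] F [ 0.1 -0.6 -2.3] op 0.0354
N 4 cm [-0.25  0.15 -0.75] deg [-0.38 -3.68  0.95] |d|mm 8.0 |w| 3.82
[[0.546, -0.272, 0.364, 0.541, -0.234, 0.168], [0.548, -0.276, 0.371, 0.545, -0.25, 0.173], [0.55, -0.279, 0.378, 0.549, -0.266, 0.179], [0.552, -0.282, 0.385, 0.552, -0.282, 0.186]]
```

```bash
python3 -m crank '[[-1,-0.7,0.2,-1.2,-0.5,-5,1.2],[-1,-0.7,0.2,-1.2,-0.5,-5,1.2],[-1,-0.7,0.2,-1.2,-0.5,-5,1.2],[-1,0,0,0,0,0,0],[-1,0,0,0,0,0,0],[-1,0,0,0,0,0,0],[-1,0,0,0,0,0,0],[-1,0,0,0,0,0,0],[-1,0,0,0,0,0,0],[-1,0,0,0,0,0,0]]'
python3 - <<'E'
from goal import *
rep()
VB=np.array([.5695,-.2624,0]);yaw=.010
hx=np.array([np.cos(yaw),np.sin(yaw),0]);hy=np.array([-np.sin(yaw),np.cos(yaw),0])
plan(VB-.0195*hy-.018*hx+[0,0,.205],ori(yaw,0),4)
import pickle
p=camera_params('wrist');cv2.imwrite('pics/w9.png',snapshot('wrist'));pickle.dump(p,open('w9.pkl','wb'))
cv2.imwrite('pics/s11.png',snapshot('side'))
E
```

```text
time: 15.8
tcp_pos: [0.5523, -0.2937, 0.3885]
eef_rot: [0.702, 0.712, -0.0, -0.0]
contact_force: [-0.6, -0.4, -1.2]
opening: 0.0353
t 15.8 tcp [ 0.5523 -0.2937  0.3885] gp [ 0.5522 -0.2937  0.2085] z [-0. -0. -1.] y [ 1.     0.014 -0.   ] F [-0.6 -0.4 -1.2] op 0.0353
N 4 cm [ 0.29 -0.01  0.09] deg [-0.    0.    0.06] |d|mm 3.0 |w| 0.06
[[0.552, -0.291, 0.388, 0.552, -0.291, 0.189], [0.552, -0.288, 0.387, 0.552, -0.288, 0.188], [0.552, -0.285, 0.386, 0.552, -0.285, 0.187], [0.552, -0.282, 0.385, 0.552, -0.282, 0.186]]
```

View pics/w9.png

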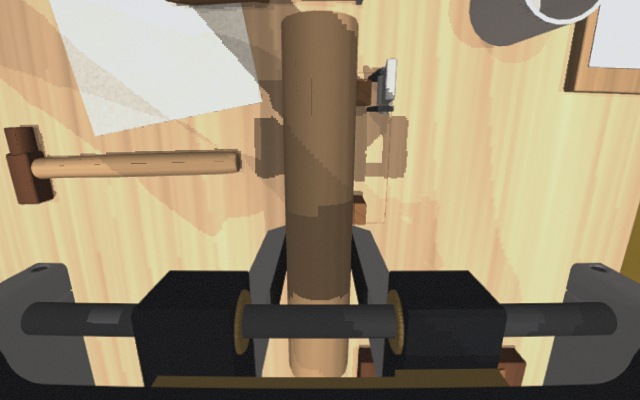

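View pics/s11.png

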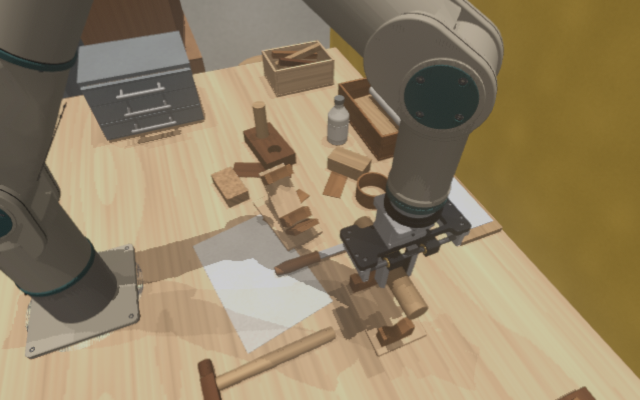

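```bash
python3 - <<'E'
from goal import *
import pickle
p=pickle.load(open('w9.pkl','rb'))
V=T([.5695,-.2624,0,.010],0)
im=cv2.imread('pics/w9.png')
for y in(50,74,-50,-74):
  P=[(34,y,10),(34,y,47),(21,y,47),(0,y,26),(-21,y,47),(-34,y,47),(-34,y,10)]
  pp=np.array([proj(p,(V@np.r_[np.array(m)/1e3,1])[:3]) for m in P]).astype(int)
  cv2.polylines(im,[pp],False,(0,255,0) if abs(y)==50 else (255,0,0),1)
  print(y,pp[0],pp[1])
P=[(55,85,10),(55,-85,10)]
cv2.polylines(im,[np.array([proj(p,(V@np.r_[np.array(m)/1e3,1])[:3]) for m in P]).astype(int)],False,(0,0,255),1)
q,R=cur(); g=q+R.apply([0,0,.18])
for dz in(0,.018): print('leg end',proj(p,g+R.apply([.1145,0,-dz])))
cv2.imwrite('pics/ov9.png',cv2.resize(im[40:390,240:560],None,fx=1.7,fy=1.7))
E
```

```text
50 [365 106] [371 105]
74 [366  83] [372  79]
-50 [362 194] [366 203]
-74 [361 214] [365 225]
leg end [318.0651796   21.83682522]
leg end [318.03066279   9.42113928]
```

View pics/ov9.png

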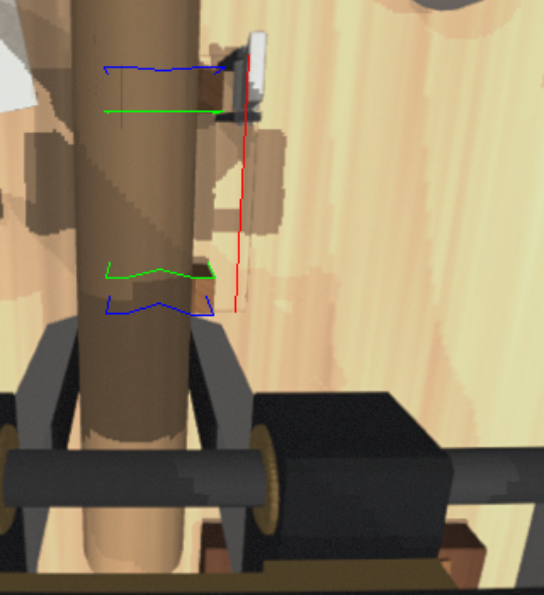

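The model overlay on w9 fits the blocks to within about 2 mm, and the leg's end is where predicted (row 10). I'll descend beside the strap.

```bash
python3 -m crank '[[-1,0.6,0,1.5,0,0,0],[-1,0.5,0,2.5,0,0,0],[-1,0,0,2.5,0,0,0],[-1,0,0,2.5,0,0,0],[-1,0,0,2,0,0,0],[-1,0,0,1.3,0,0,0],[-1,0,0,0.5,0,0,0],[-1,0,0,0,0,0,0],[-1,0,0,0,0,0,0],[-1,0,0,0,0,0,0]]'
python3 - <<'E'
from goal import *
rep()
V=T([.5695,-.2624,0,.010],0)
p,R0=cur(); g=p+R0.apply([0,0,.18]); print('gp in vb mm',np.round((np.linalg.inv(V)@np.r_[g,1])[:3]*1e3,1))
import pickle
p=camera_params('wrist');cv2.imwrite('pics/w10.png',snapshot('wrist'));pickle.dump(p,open('w10.pkl','wb'))
cv2.imwrite('pics/s12.png',snapshot('side'))
crop('pics/s12.png',310,180,490,370,3,'pics/s12c.png')
E
```

```text
time: 16.73
tcp_pos: [0.5528, -0.2831, 0.2623]
eef_rot: [0.702, 0.712, 0.0, 0.002]
contact_force: [0.4, -0.3, -0.5]
opening: 0.0352
t 16.73 tcp [ 0.5528 -0.2831  0.2623] gp [ 0.5533 -0.2835  0.0823] z [ 0.002 -0.002 -1.   ] y [1.    0.015 0.002] F [ 0.4 -0.3 -0.5] op 0.0352
gp in vb mm [-16.4 -20.9  82.3]
```

View pics/w10.png

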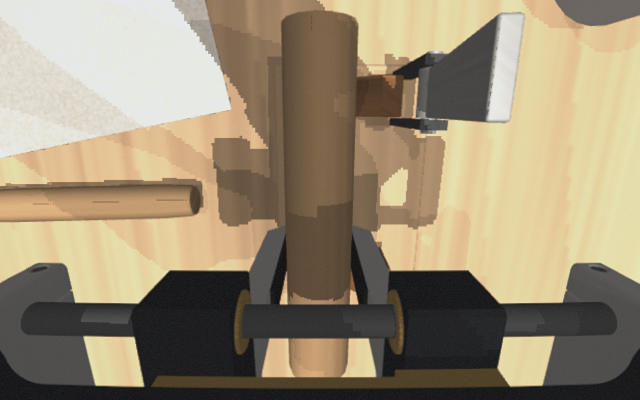

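View pics/s12c.png

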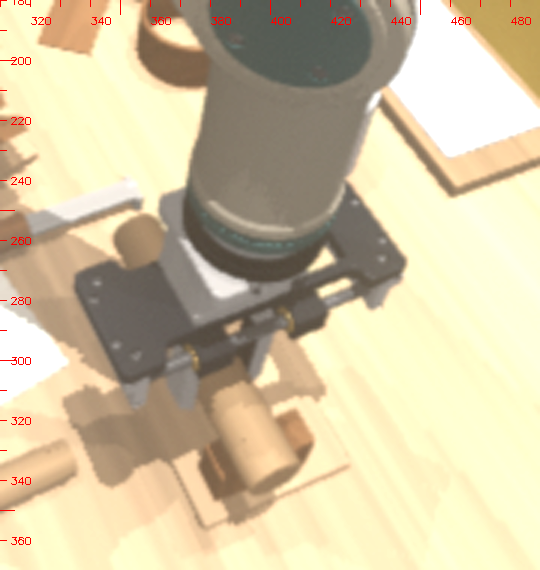

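```bash
python3 - <<'E'
from goal import *
import pickle
p=pickle.load(open('w10.pkl','rb'))
V=T([.5695,-.2624,0,.010],0)
W=lambda *m: proj(p,(V@np.r_[np.array(m)/1e3,1])[:3])
for m in [(34,50,47),(34,74,47),(34,50,10),(21,50,47)]: print(m,W(*m))
for th in(1.3,1.4,1.5): print(th,[W(42-95*np.cos(th),y,72.5+95*np.sin(th)) for y in (50,74)])
crop('pics/w10.png',340,40,440,140,6,'pics/w10c.png')
E
```

```text
(34, 50, 47) [402.05623389 118.12913123]
(34, 74, 47) [404.82978515  75.97983907]
(34, 50, 10) [388.68353668 117.27145158]
(21, 50, 47) [380.54490073 117.96196615]
1.3 [array([454.93571959, 125.59678532]), array([466.04073963,  17.60014902])]
1.4 [array([496.83333492, 126.37232372]), array([511.44744853,  15.92527768])]
1.5 [array([538.39313612, 127.08725286]), array([556.32598586,  15.69313105])]
```

View pics/w10c.png

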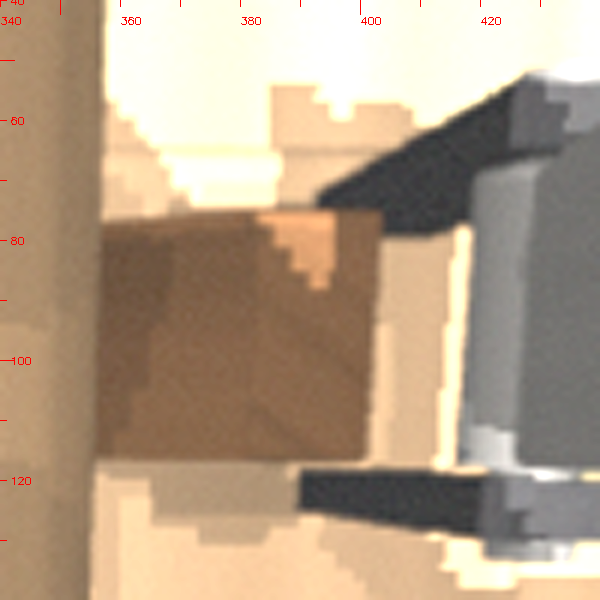

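Block corners read (400.5,116.5) and (403,75.5), against predicted (402,118) and (405,76), so agreement is within about 1 mm. I'll shift across and lower.

```bash
python3 -m crank '[[-1,0,0.5,0,0,0,0],[-1,0,0.5,0.3,0,0,0],[-1,0.1,0.5,0.5,0,0,0],[-1,0,0,0.8,0,0,0],[-1,0,0,0.6,0,0,0],[-1,0,0,0.3,0,0,0],[-1,0,0,0,0,0,0],[-1,0,0,0,0,0,0],[-1,0,0,0,0,0,0],[-1,0,0,0,0,0,0]]'
python3 - <<'E'
from goal import *
rep()
V=T([.5695,-.2624,0,.010],0)
p,R0=cur(); g=p+R0.apply([0,0,.18]); print('gp in vb mm',np.round((np.linalg.inv(V)@np.r_[g,1])[:3]*1e3,1))
E
```

```text
time: 17.67
tcp_pos: [0.5671, -0.2817, 0.2361]
eef_rot: [0.702, 0.712, -0.0, 0.0]
contact_force: [0.3, 0.1, -1.2]
opening: 0.0351
t 17.67 tcp [ 0.5671 -0.2817  0.2361] gp [ 0.5671 -0.2819  0.0561] z [ 0.    -0.001 -1.   ] y [1.    0.014 0.   ] F [ 0.3  0.1 -1.2] op 0.0351
gp in vb mm [ -2.6 -19.4  56.1]
```

```bash
python3 -m crank '[[-1,0,0.1,0.15,0,0,0],[-1,0,0,0.15,0,0,0],[-1,0,0,0.1,0,0,0],[-1,0,0,0.1,0,0,0],[-1,0,0,0,0,0,0],[-1,0,0,0,0,0,0],[-1,0,0,0,0,0,0],[-1,0,0,0,0,0,0],[-1,0,0,0,0,0,0],[-1,0,0,0,0,0,0]]'
python3 - <<'E'
from goal import *
rep()
V=T([.5695,-.2624,0,.010],0)
p,R0=cur(); g=p+R0.apply([0,0,.18]); print('gp in vb mm',np.round((np.linalg.inv(V)@np.r_[g,1])[:3]*1e3,1))
import pickle
p=camera_params('wrist');cv2.imwrite('pics/w11.png',snapshot('wrist'));pickle.dump(p,open('w11.pkl','wb'))
cv2.imwrite('pics/s13.png',snapshot('side'))
crop('pics/s13.png',340,250,440,360,5,'pics/s13c.png')
E
```

```text
time: 18.5
tcp_pos: [0.5684, -0.2816, 0.2328]
eef_rot: [0.702, 0.712, 0.0, 0.001]
contact_force: [-3.2, 1.6, 11.5]
opening: 0.0349
t 18.5 tcp [ 0.5684 -0.2816  0.2328] gp [ 0.5687 -0.2817  0.0528] z [ 0.002 -0.001 -1.   ] y [1.    0.014 0.002] F [-3.2  1.6 11.5] op 0.0349
gp in vb mm [ -1.  -19.3  52.8]
```

View pics/w11.png

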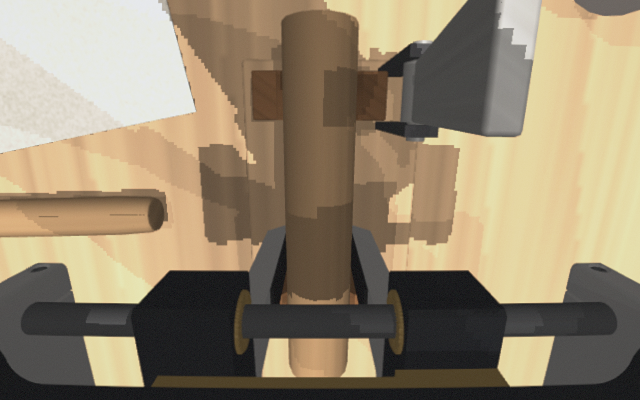

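View pics/s13c.png

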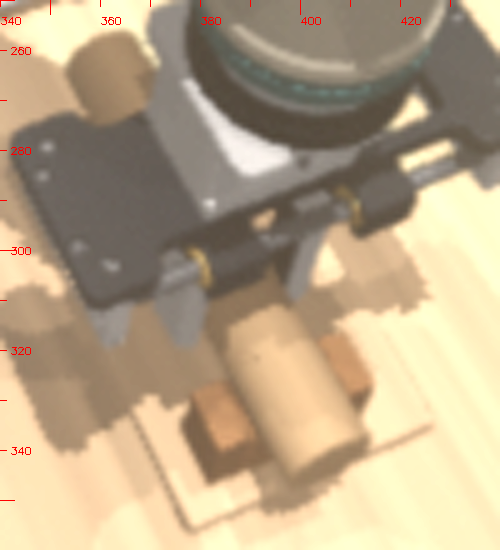

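Contact is 12.7 N upward. w11 shows the leg centred on the far block (252 to 386) and the side crop shows it down in the near notch. Releasing.

```bash
python3 -m crank '[[-0.1,0,0,0,0,0,0],[0,0,0,0,0,0,0],[0.2,0,0,0,0,0,0],[0.4,0,0,0,0,0,0],[0.6,0,0,0,0,0,0],[0.8,0,0,0,0,0,0],[1,0,0,0,0,0,0],[1,0,0,0,0,0,0],[1,0,0,0,0,0,0],[1,0,0,0,0,0,0]]'
python3 - <<'E'
from goal import *
rep()
import pickle
p=camera_params('wrist');cv2.imwrite('pics/w12.png',snapshot('wrist'));pickle.dump(p,open('w12.pkl','wb'))
V=T([.5690,-.2624,0,.010],0)
W=lambda *m: proj(p,(V@np.r_[np.array(m)/1e3,1])[:3])
print(W(0,95,69.5),W(0,95,51.5),W(0,0,69.5))
E
```

```text
time: 19.43
tcp_pos: [0.5683, -0.2814, 0.2309]
eef_rot: [0.702, 0.712, -0.0, 0.0]
contact_force: [0.1, 0.7, 0.3]
opening: 0.0934
t 19.43 tcp [ 0.5683 -0.2814  0.2309] gp [ 0.5684 -0.2816  0.0509] z [ 0.    -0.001 -1.   ] y [1.    0.015 0.   ] F [0.1 0.7 0.3] op 0.0934
[321.06308536   9.74243525] [320.71074211  22.101314  ] [319.78101281 230.86879368]
```

View pics/w12.png

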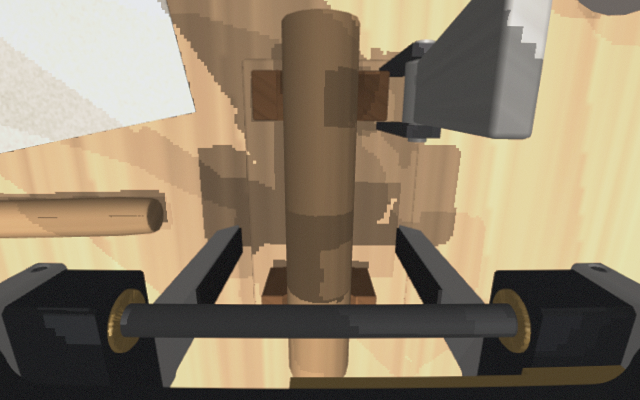

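w12 shows the leg lying in both notches, ends as predicted, with the fingers clear and the strap still up. Next I'll rise, close the fingers, go round to the +x side of the strap and push it over.

```bash
python3 -m crank '[[1,0,0,-1.5,0,0,0],[1,0,0,-3,0,0,0],[1,0,0,-3.5,0,0,0],[-1,0,1,-3.5,0,0,0],[-1,0,2.5,-2,0,0,0],[-1,0.5,3,0,0,0,0],[-1,1.5,2.5,0,0,0,0],[-1,2,0,0,0,0,0],[-1,2,0,0,0,0,0],[-1,2,0,0,0,0,0]]' 20
python3 -m crank '[[-1,0,0,0,0,0,0],[-1,0,0,0,0,0,0],[-1,0,0,0,0,0,0],[-1,0,0,0,0,0,0],[-1,0,0,0,0,0,0],[-1,0,0,0,0,0,0],[-1,0,0,0,0,0,0],[-1,0,0,0,0,0,0],[-1,0,0,0,0,0,0],[-1,0,0,0,0,0,0]]' 20
python3 - <<'E'
from goal import *
rep()
cv2.imwrite('pics/w13.png',snapshot('wrist'))
cv2.imwrite('pics/s14.png',snapshot('side'))
crop('pics/s14.png',330,150,500,360,2.8,'pics/s14c.png')
E
```

```text
time: 20.32
tcp_pos: [0.6572, -0.1991, 0.3655]
eef_rot: [0.702, 0.712, -0.0, 0.0]
contact_force: [0.0, -0.2, 0.1]
opening: 0.0509
time: 21.15
tcp_pos: [0.6571, -0.2001, 0.3659]
eef_rot: [0.702, 0.712, -0.0, 0.0]
contact_force: [0.1, -0.8, 0.4]
opening: 0.0006
t 21.15 tcp [ 0.6571 -0.2001  0.3659] gp [ 0.6571 -0.2002  0.1859] z [ 0.    -0.001 -1.   ] y [1.    0.015 0.   ] F [ 0.1 -0.8  0.4] op 0.0006
```

View pics/w13.png

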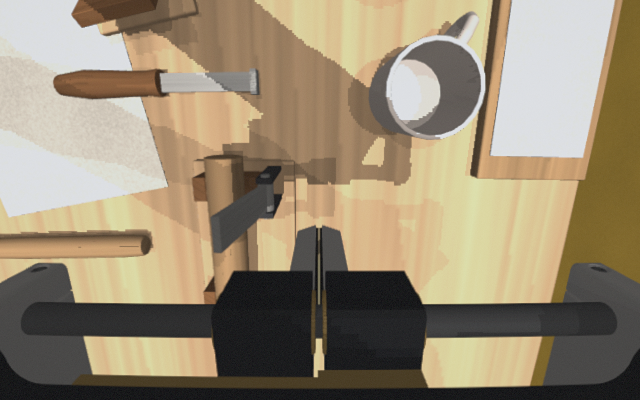

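View pics/s14c.png

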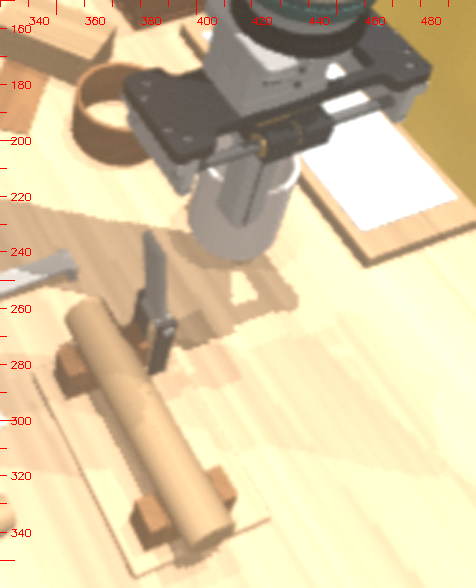

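w13 and the side crop show the leg home and the strap still upright in front of the closed fingers. I'll lower beside it and push towards -x.

```bash
python3 -m crank '[[-1,0,0,2,0,0,0],[-1,0,0,2,0,0,0],[-1,0,-0.5,0.6,0,0,0],[-1,0,-1,0,0,0,0],[-1,0,-1,0,0,0,0],[-1,0,-0.8,0,0,0,0],[-1,0,-0.8,0,0,0,0],[-1,0,-0.8,0,0,0,0],[-1,0,-0.8,0,0,0,0],[-1,0,-0.8,0,0,0,0]]'
python3 -m crank '[[-1,0,-0.8,0,0,0,0],[-1,0,-0.8,0,0,0,0],[-1,0,-0.8,0.2,0,0,0],[-1,0,-0.5,0.2,0,0,0],[-1,0,0,0,0,0,0],[-1,0,0,0,0,0,0],[-1,0,0,0,0,0,0],[-1,0,0,0,0,0,0],[-1,0,0,0,0,0,0],[-1,0,0,0,0,0,0]]'
python3 - <<'E'
from goal import *
rep()
cv2.imwrite('pics/w14.png',snapshot('wrist'))
cv2.imwrite('pics/s15.png',snapshot('side'))
crop('pics/s15.png',330,200,460,360,3.6,'pics/s15c.png')
E
```

```text
time: 22.08
tcp_pos: [0.5915, -0.201, 0.3202]
eef_rot: [0.702, 0.712, -0.0, 0.001]
contact_force: [-0.6, 0.0, -0.3]
opening: 0.0002
time: 22.92
tcp_pos: [0.5634, -0.2014, 0.3159]
eef_rot: [0.702, 0.712, -0.0, 0.001]
contact_force: [-0.1, 0.6, -0.5]
opening: -0.0001
t 22.92 tcp [ 0.5634 -0.2014  0.3159] gp [ 0.5635 -0.2016  0.1359] z [ 0.001 -0.001 -1.   ] y [1.    0.015 0.   ] F [-0.1  0.6 -0.5] op -0.0001
```

View pics/w14.png

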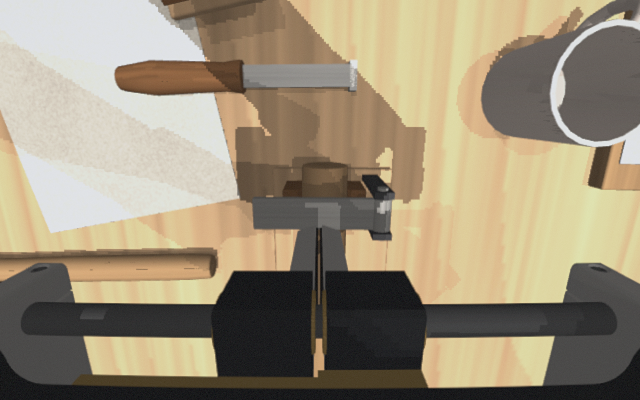

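View pics/s15c.png

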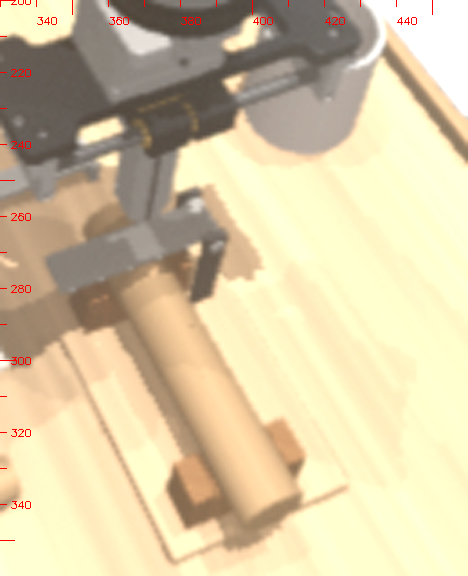

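The strap has swung down across the leg; the side crop shows it from (350,270) to (385,257), level. I'll retreat upward and check from all views.

```bash
python3 -m crank '[[-1,0,0,-1.5,0,0,0],[-1,0,0,-2.5,0,0,0],[-1,0,0,-3,0,0,0],[-1,-2,0,-3,0,0,0],[-1,-2,0,-2,0,0,0],[-1,-2,0,0,0,0,0],[-1,-2,0,0,0,0,0],[-1,0,0,0,0,0,0],[-1,0,0,0,0,0,0],[-1,0,0,0,0,0,0]]'
python3 - <<'E'
from goal import *
import pickle
rep()
p=camera_params('wrist');cv2.imwrite('pics/w15.png',snapshot('wrist'));pickle.dump(p,open('w15.pkl','wb'))
cv2.imwrite('pics/s16.png',snapshot('side'));cv2.imwrite('pics/t16.png',snapshot('top'))
crop('pics/s16.png',335,230,435,360,4.5,'pics/s16c.png')
ps=camera_params('side')
V=T([.569,-.2624,0,.010],0)
im=cv2.imread('pics/s16.png')
W=lambda c,*m: np.round(proj(c,(V@np.r_[np.array(m)/1e3,1])[:3]),1)
for th in(-.15,0,.15): print(th,[ (W(c,42-95*np.cos(th),62,72.5+95*np.sin(th))) for c in (ps,p)])
for y in(-95,95): print('leg end',y,W(ps,0,y,51.5),W(p,0,y,69.5))
E
```

```text
time: 23.85
tcp_pos: [0.5644, -0.2804, 0.4355]
eef_rot: [0.702, 0.713, 0.0, -0.0]
contact_force: [-0.9, 0.4, 0.3]
opening: 0.0004
t 23.85 tcp [ 0.5644 -0.2804  0.4355] gp [ 0.5643 -0.2803  0.2555] z [-0.     0.001 -1.   ] y [ 1.     0.015 -0.   ] F [-0.9  0.4  0.3] op 0.0004
-0.15 [array([344.1, 279.7]), array([275.3, 107.4])]
0 [array([344. , 276.3]), array([272.5, 107.2])]
0.15 [array([344.9, 272.5]), array([271.5, 106.9])]
leg end -95 [405.7 342.7] [321.9 245.5]
leg end 95 [359.4 260.6] [323.3  74.3]
```

View pics/w15.png

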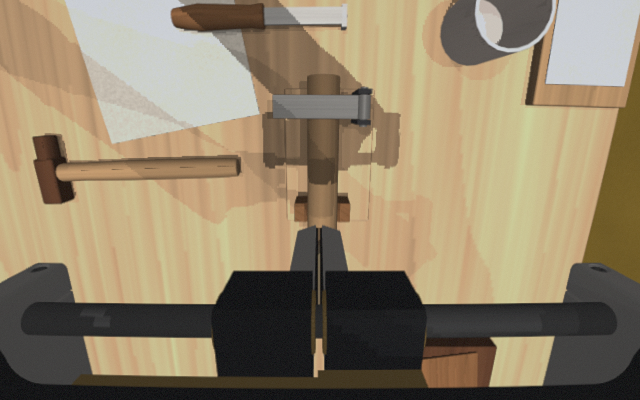

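View pics/s16c.png

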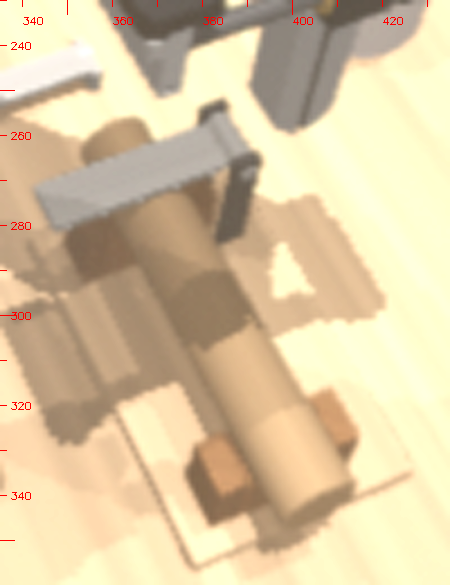

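View pics/s16.png

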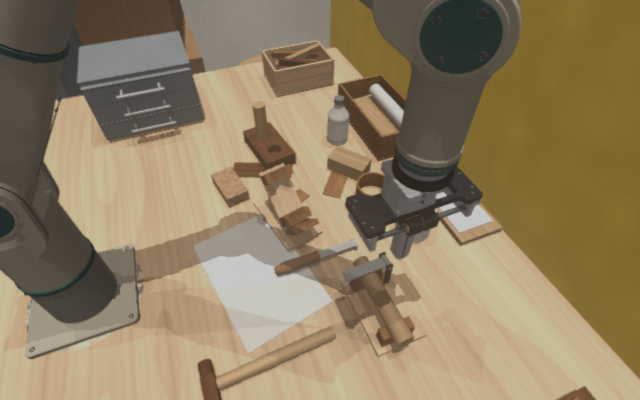

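The strap's free end reads about (343,275.5), against (344,276.3) predicted for level. The leg's near end reads about (404,342), against (405.7,342.7) for home. Everything else stands as before, so I'm handing in.

```bash
python3 -c "
from rig import *
print(hand_in())"
```

```text
the job is handed in; nothing more can be done
None
```

I finished the whole task in about 24 s of the 72 s allowed and handed the job in; no verdict was reported.

**What I did:**
- **Sloping rest:** I took the longer leg out of the stand with the tool tilted 45°. I set it in the sloping rest, lower end against the toe stop, and let go.
- **V-blocks:** I gripped it again across its length, laid it level in both V-notches and let go with the strap still up.
- **Strap:** I pushed the strap over with closed fingers until it lay on the leg, then moved the arm clear.

**Last checks:**
- **Strap:** the free end read (343, 275.5) in the side view, against (344, 276.3) predicted for level.
- **Leg:** it lay centred in both notches. Its near end read (404, 342), against (405.7, 342.7) predicted for home, so within about 2 px.
- **Arm:** force on the tool was within noise of zero.
- **Bystanders:** by eye, the shorter leg and the other objects looked unmoved; I did not measure them again.

**Disagreements:**
- While the leg was first held, the wrist camera showed it about 7 mm lower along its axis in the grip than I had worked out. I corrected for that before setting it down.
- The plywood base under the V-blocks appeared about 6–7 mm off from where the blocks put it. I relied on the blocks.
- I could not measure the force of the strap on the leg directly.

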